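# Find the full weight canister and test the balance with it

## Robot

A 6-joint arm with a two-finger parallel gripper is mounted at the origin on the work surface. World frame = base frame: x ahead of the robot, y to its left, z up, the work surface at z = 0. Lengths are in m, angles in rad, forces in N, time in s.
With the tool pointing down it reaches from about 0.35 to 0.775 m from the base axis. Payload 7.3 kg.
Tool frame: the origin (TCP) lies at the very end of the fingers, on their centre line; the grasp point (between the pads) lies 19 mm behind it; z points along the fingers, y is the line along which they close (so a half turn about z gives the same grasp; the last joint's range is limited). The gripper opens to 92 mm and grips with 3 to 60 N. Pads are 19 mm wide; open, the fingers measure 130 mm over their backs; the gripper's body (75 mm by 190 mm) begins 47 mm behind the grasp point.
Start: joints at [0.959, 0.342, 1.524, -0, 1.275, -0.146], TCP at [0.236, 0.469, 0.227] pointing down, gripper open.
Joint ranges: [-2.53, 2.53], [-0.77, 2.02], [0.04, 2.7], [-1, 4.14], [0.28, 2.66], [-3.11, 3.11]. Speed limits (rad/s): [2.57, 2.57, 3.14, 3.14, 3.14, 3.14].

## Interface

Orientations are given as [roll, pitch, yaw] about the fixed x, y, z axes, in that order (R = Rz(yaw) Ry(pitch) Rx(roll)).
In Python, from cell import robot gives the robot as it stands. The module is installed in compiled form; this text tells all that it offers.
- The arm moves only by the tool arm_command, never from a script. Its argument "moves" is a list of rows, each a list of 3 entries, a list of its own where there are three numbers: the shift along the tool's x, y, z in m, then the turn, a rotation vector about the tool's x, y, z in rad, then the finger opening in m, from 0 to 0.0918. In form: [[[dx, dy, dz], [ax, ay, az], claw], ...]. A call has exactly 5 rows; each row is the pose to reach, as a shift and turn from the pose commanded when the call began, along the tool's axes at that moment; what a row does not reach only later rows make up. A row lasts 1/10 s, in which the tool goes at most 50 mm and 8.59 degrees, less where a joint would pass 70% of its speed; a pose out of reach is approached as far as the arm can. A call with a gripper value outside its range is refused whole. The fingers move at their own pace and stop on an object; "squeeze" is the grip in N (left out, the last holds). Time passes only in rows, so rows that repeat a pose let the fingers close, or fill a call up. It gives the time, the measured TCP pose, the force, the opening and the grip force at its end, in the units of the state.
- robot.observe(): the state, without advancing time (a new reading comes with each control period).
- robot.read_camera(name): name is "scene" or "top" or "wrist"; returns the picture (420x560x3 uint8, red, green, blue); there is no depth.
- robot.camera_model(name): a dict with "fx", "fy", "cx", "cy" (pixels), "k1" (the pictures are not rectified: a ray, as slopes to the right and down, at radius r is drawn at 1 + k1 r^2 times it, then the intrinsics apply), "R" (3x3) and "t" (3): a world point X has camera coordinates R X + t. Camera axes: x right, y down, z forward; pixel columns grow to the right and rows downward; lengths in m; the calibration is good to about 2 mm. A picture is of the moment at which its call begins: read the wrist's pose just before it. camera_model takes no time and is no camera call; for the wrist camera it gives the pose at the moment of the call.
- robot.hand_in(): hands the job in; it is judged then, once.
The state is a dict: "time": time; "qpos": joint angles; "qvel": joint speeds; "joint_efforts": joint torques, N m; "tool_pos": TCP position; "tool_rot": TCP orientation; "contact_force": force on the tool from outside, world axes, zero at the start; "torque": the same for the moment, N m; "opening": finger opening in m; "grip_force": force on a finger pad.
Only numpy, scipy, OpenCV 4.12 (cv2) and the standard library are available. Lean on these libraries where they do the work, as an engineer would, in place of code of your own. Each camera call takes 0.05 s, during which the arm holds its last target. There are 200 camera calls.

## Task

One of the two identical knob-topped steel canisters has a weight shut inside, the other is empty: find the full one by hefting it and set it gently upright in the middle of the balance pan under the magnifier lamp, leaving the empty one standing where it was. Then, with the canister left on the pan, pull the sprung lever at the side of the balance towards you all the way to its stop and ease it slowly back to rest without letting it snap. Do not knock the lamp or disturb the other things on the counter.

Things in the scene. Friction and masses are not known exactly. Their poses are not given: they have to be found in the camera images.
- can_a: one of two identical upright stainless canisters with a fixed knobbed lid. Origin: centre of underside, z up. Body 68 mm across up to the lid top at 68 mm, neck 18 mm across to 80 mm, knob a cylinder 28 mm across from 80 to 114 mm (grip it at about 100 mm). The empty one weighs about 0.16 kg, the full one 0.55 to 0.85 kg; which is which changes from run to run
- can_b: the other canister, same look and size as can_a
- balance: stainless bench balance, fixed, housing 200 x 200 mm, 55 mm high. Origin: on the counter under the centre of the pan; its -x side (with the dark display) faces the robot, the lever stands at its -y side
- pan (a point): centre of the upper face of the round balance pan (110 mm across, 65 mm above the counter); axes as the balance
- lever (a joint): angle of the sprung lever at the -y side of the balance: 0 at rest (leaning 0.35 rad to the balance +x), 0.7 at its stop (leaning 0.35 rad to -x, towards the robot). It turns about the balance y axis; a spring returns it, 2.5 N at the grip at rest to 8 N at the stop
- lever_grip (a point): point on the axis of the lever's upright black round handle (22 mm across, about 65 mm long, centred 108 mm from the hinge), 110 mm from the hinge
- lever_hinge (a point): hinge of the lever, 40 mm above the counter
- lamp: swing arm magnifier lamp, fixed. Origin: on the counter under the lens centre. Round shade with glass lens, 170 mm across, underside 320 mm and top 350 mm up; it hangs over the pan, its centre 45 to 55 mm beyond it to the balance +x, so the pan is reached with the tool tilted, from the robot side. Foot (150 mm across) and post (400 mm high) at x 170, y -120 mm in its frame
- knob_weight: small solid stainless knob weight, 38 mm across, 56 mm high; bystander
- bottle: clear glass weighing bottle with stopper, 52 mm across, 72 mm high; bystander
- tweezers: weight tweezers with bamboo tips lying along their x, about 145 x 22 x 8 mm; bystander
- jar: brown glass jar, 60 mm across, 85 mm high; bystander
- blower: black rubber dust blower standing on its base, 54 mm across, 110 mm high; bystander
- brush: dust brush lying on the counter at the far left; bystander
Things that resemble listed ones, but are neither listed nor needed, are in the scene too. Leave any purple or yellow look-alike of the can_a alone.

How it is judged:
By the outcome, as a careful person would: the job done as asked, in the order asked, and still so for the second after the job is handed in, with the robot touching nothing.
It also fails if it takes over 72 s, if anything falls off the work surface, if the arm or the gripper's body presses on something with over 40 N, if the wrist force passes 120 N, or if a joint passes its speed limit or range.

## Working session

There is one attempt and no reset: what is moved stays moved. The work goes in short steps, Python scripts to look and compute and a tool call to move; the robot and the scene stay as the last step left them, time stands still between calls to the robot, and variables do not carry over. Pictures are saved under pics/ and viewed, at most 12 in all, crops included, and the job is handed in when it is done.

Besides the shell and the picture viewer there is one more tool, called after "Request:" as name(argument=value, ...) on one line, values as JSON. arm_command: Moves the arm, as the interface text tells. Its arguments: {"type":"object","properties":{"moves":{"type":"array"},"squeeze":{"type":"number"}},"required":["moves"]}

```bash
mkdir -p pics
cat > h.py <<'E'
import numpy as np, cv2
from cell import robot
from scipy.spatial.transform import Rotation as Rn
def ray(m,u,v):
    x=(u-m["cx"])/m["fx"]; y=(v-m["cy"])/m["fy"]; a,b=x,y
    for _ in range(20):
        s=1+m["k1"]*(a*a+b*b); a,b=x/s,y/s
    R=np.array(m["R"]);t=np.array(m["t"])
    return -R.T@t, R.T@np.array([a,b,1.])
def onz(m,u,v,z):
    c,d=ray(m,u,v); return c+d*(z-c[2])/d[2]
def proj(m,X):
    p=np.array(m["R"])@np.array(X)+np.array(m["t"]); a,b=p[:2]/p[2]; s=1+m["k1"]*(a*a+b*b)
    return m["fx"]*a*s+m["cx"], m["fy"]*b*s+m["cy"]
def go(pos,rpy):
    "shift and rotvec from the current pose, tool axes"
    s=robot.observe(); R0=Rn.from_euler('xyz',s["tool_rot"]); R1=Rn.from_euler('xyz',rpy)
    print("shift",R0.inv().apply(np.array(pos)-s["tool_pos"]).round(4),"turn",(R0.inv()*R1).as_rotvec().round(4))
E
python3 - <<'E'
from h import *
print(robot.observe())
ims=[]
for n in ("scene","top"):
    im=robot.read_camera(n); cv2.imwrite(f"pics/{n}0.png",im[:,:,::-1]); m=robot.camera_model(n); print(n,m)
E
```

```text
{'time': 0.0, 'qpos': array([ 9.59001195e-01,  3.42726270e-01,  1.52504041e+00, -1.83633235e-05,
        1.27539476e+00, -1.46003357e-01]), 'qvel': array([ 7.62757117e-04,  3.79589662e-04, -3.97132757e-05,  7.50612394e-04,
        5.91184958e-04, -1.55965116e-04]), 'joint_efforts': array([ 4.00358276e-04, -4.31237805e+01, -2.44218779e+01,  7.20829703e-02,
        5.61530620e-02, -1.64048947e-04]), 'tool_pos': array([0.23553746, 0.46873049, 0.22603496]), 'tool_rot': array([-3.14003801e+00, -2.10861849e-04,  2.67580607e+00]), 'contact_force': array([-0.22452456,  0.40632205, -0.7468011 ]), 'torque': array([-0.01173287,  0.04538364,  0.01417545]), 'grip_force': 0.0, 'opening': 0.09181087262044335}
scene {'fx': 433.9318812230357, 'fy': 433.9318812230357, 'cx': 279.0312194671743, 'cy': 202.8965529073506, 'k1': -0.10060592914765956, 'R': array([[-0.30087438,  0.95363752, -0.00707738],
       [ 0.6047441 ,  0.18504903, -0.77462341],
       [-0.73740028, -0.23734434, -0.63238318]]), 't': array([ 0.16473652, -0.23927629,  1.68952171])}
top {'fx': 535.2111871477864, 'fy': 535.2111871477864, 'cx': 274.47616375930915, 'cy': 202.9846816654426, 'k1': -0.12484345024516882, 'R': array([[-0.00613282, -0.99997598, -0.00322979],
       [-0.9900413 ,  0.0065261 , -0.14062584],
       [ 0.14064354,  0.00233519, -0.99005754]]), 't': array([0.00759442, 0.56481093, 1.52743306])}
```

View pics/scene0.png

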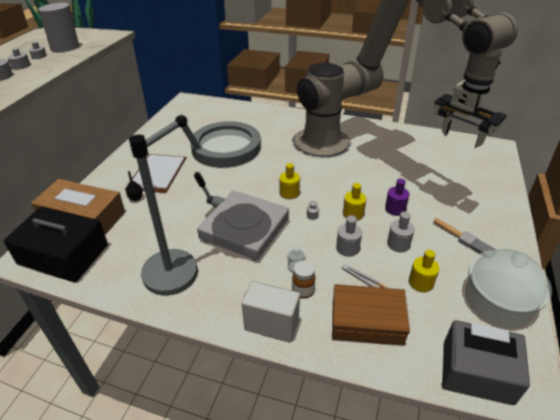

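View pics/top0.png

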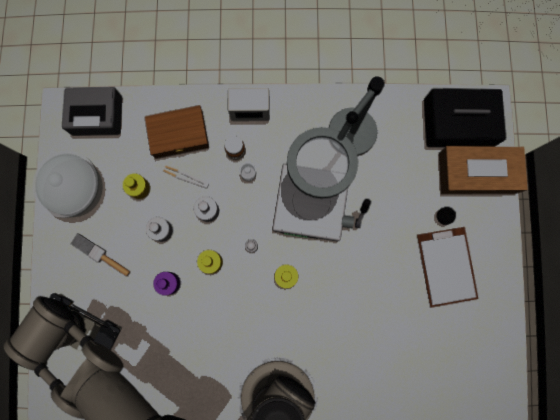

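The scene view shows the steel canisters at about (349,235) and (402,232), the balance at (244,222) and the lever at (205,190). In the top view the canisters are at (157,229) and (205,208), the balance at about (312,200), the lamp ring at (322,163) and the lever handle at (366,205).

Run:
```python
from h import *
t=cv2.imread("pics/top0.png"); s=cv2.imread("pics/scene0.png")
a=cv2.resize(t[180:250,130:230],(400,280),interpolation=cv2.INTER_CUBIC)
b=cv2.resize(t[150:250,265:385],(480,400),interpolation=cv2.INTER_CUBIC)[:300]
b=cv2.resize(t[170:245,268:388],(400,250),interpolation=cv2.INTER_CUBIC)
c=cv2.resize(s[165:265,185:295],(400,364),interpolation=cv2.INTER_CUBIC)
d=cv2.resize(s[195:265,325:425],(400,280),interpolation=cv2.INTER_CUBIC)
o=np.zeros((600,800,3),np.uint8); o[:280,:400]=a;o[300:550,:400]=b[:250];o[:280,400:]=d;o[290:290+300,400:]=c[:300]
cv2.imwrite("pics/z.png",o)
m=robot.camera_model("top")
for n,u,v,z in [("knob1",154,226,.114),("knob2",203,206,.114),("base",157,229,.03)]: print(n,onz(m,u,v,z).round(3))
for n,u,v,z in [("hs1",274,232,.055),("hs2",341,239,.055),("lens",322,163,.35),("hand",366,206,.145),("y1",207,260,.1),("y2",286,276,.1),("y3",135,184,.1),("purple",165,282,.1),("kw",251,244,.05),("bottle",247,171,.07),("jar",233,146,.08),("blower",446,215,.1)]: print(n,onz(m,u,v,z).round(3))
```

```text
knob1 [0.492 0.341 0.114]
knob2 [0.547 0.204 0.114]
base [0.491 0.351 0.03 ]
hs1 [0.478 0.006 0.055]
hs2 [ 0.457 -0.187  0.055]
lens [ 0.616 -0.11   0.35 ]
hand [ 0.54  -0.247  0.145]
y1 [0.397 0.193 0.1  ]
y2 [ 0.352 -0.027  0.1  ]
y3 [0.614 0.402 0.1  ]
purple [0.336 0.31  0.1  ]
kw [0.444 0.072 0.05 ]
bottle [0.655 0.083 0.07 ]
jar [0.727 0.123 0.08 ]
blower [ 0.519 -0.483  0.1  ]
```

View pics/z.png

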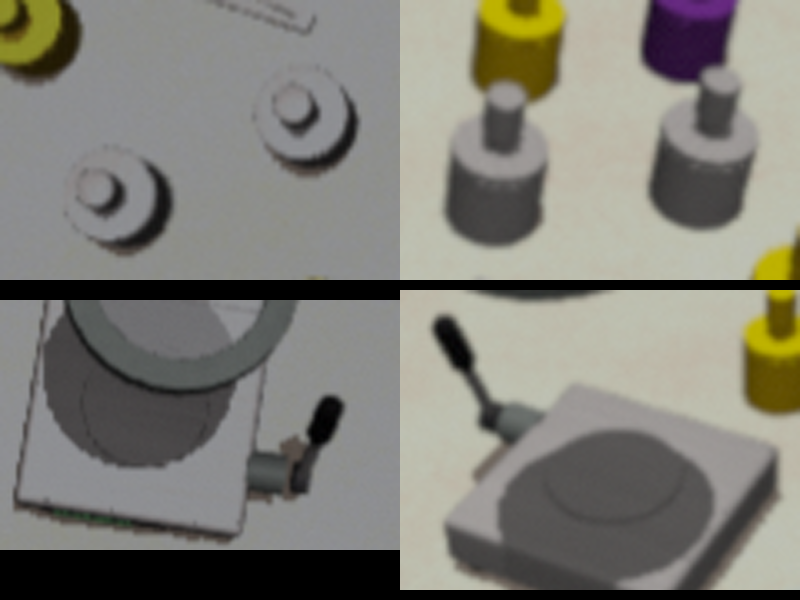

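The zoomed view gives the knob tops at top-image (153.8,226.8) and (203,206.3). The wide dark disc on the balance is the lamp's shadow, and the faint inner ring, centred at about (311.5,200), is the pan.

Run:
```python
from h import *
T=robot.camera_model("top");S=robot.camera_model("scene")
def tri(a,b):
    c1,d1=ray(T,*a);c2,d2=ray(S,*b);A=np.stack([d1,-d2],1);k=np.linalg.lstsq(A,c2-c1,rcond=None)[0]
    p,q=c1+d1*k[0],c2+d2*k[1]; return ((p+q)/2).round(4),np.linalg.norm(p-q).round(4)
t4=lambda x,y:(130+x/4,180+y/4); tb=lambda x,y:(268+x/3.333,170+(y-300)/3.333)
s4=lambda x,y:(325+(x-400)/4,195+y/4); sc=lambda x,y:(185+(x-400)/3.636,165+(y-290)/3.64)
print("k1",tri(t4(95,187),s4(718,75)),"k2",tri(t4(292,105),s4(504,92)))
print("k1",onz(S,*s4(718,75),.114),"k2",onz(S,*s4(504,92),.114),onz(T,*t4(95,187),.114),onz(T,*t4(292,105),.114))
for p in [(570,385),(778,452),(447,525)]: print("S corner",onz(S,*sc(*p),.055).round(4))
for p in [(17,500),(238,537)]: print("T corner",onz(T,*tb(*p),.055).round(4))
print("pan T",onz(T,*tb(145,400),.065))
print("handle top",tri(tb(333,402),sc(443,322)),"handle bot",tri(tb(318,440),sc(467,368)), "hinge",tri(tb(298,475),sc(488,418)))
```

```text
k1 (array([0.4893, 0.3412, 0.1163]), np.float64(0.0008)) k2 (array([0.5464, 0.2037, 0.1138]), np.float64(0.0003))
k1 [0.4862596  0.34171931 0.114     ] k2 [0.54659256 0.20392372 0.114     ] [0.48953376 0.34127617 0.114     ] [0.54642731 0.20356628 0.114     ]
S corner [ 0.4608 -0.1823  0.055 ]
S corner [0.4941 0.0144 0.055 ]
S corner [ 0.6539 -0.2064  0.055 ]
T corner [0.4841 0.0084 0.055 ]
T corner [ 0.4507 -0.1822  0.055 ]
pan T [ 0.56926852 -0.10291812  0.065     ]
handle top (array([ 0.5504, -0.2462,  0.1697]), np.float64(0.0039)) handle bot (array([ 0.5274, -0.2436,  0.1082]), np.float64(0.0031)) hinge (array([ 0.5062, -0.2393,  0.0399]), np.float64(0.0029))
```

```bash
cat >> h.py <<'E'
def ori(phi,tau,sg=1):
    z=np.array([np.cos(phi)*np.sin(tau),np.sin(phi)*np.sin(tau),-np.cos(tau)]); y=sg*np.array([-np.sin(phi),np.cos(phi),0])
    return Rn.from_matrix(np.stack([np.cross(y,z),y,z],1))
def goR(gp,R1,back=0.):
    "to the grasp point gp, backed off along the tool z"
    s=robot.observe(); R0=Rn.from_euler('xyz',s["tool_rot"]); p=np.array(gp)+R1.apply([0,0,.019-back])
    print("t",round(s["time"],2),"shift",R0.inv().apply(p-s["tool_pos"]).round(4),"turn",(R0.inv()*R1).as_rotvec().round(4), "TCP",p.round(3))
E
python3 - <<'E'
from h import *
m=robot.camera_model("wrist"); s=robot.observe(); R0=Rn.from_euler('xyz',s["tool_rot"])
print("cam in tool",R0.inv().apply(-np.array(m["R"]).T@m["t"]-s["tool_pos"]), "axes", (np.array(m["R"])@R0.as_matrix()).round(2))
k2=[.5464,.2037,.1]
for sg in (1,-1): goR(k2,ori(.357,np.pi/4,sg),.09)
E
```

```text
cam in tool [ 0.06920748 -0.00017212 -0.15954716] axes [[-0.    1.    0.  ]
 [-0.97 -0.   -0.26]
 [-0.26 -0.    0.97]]
t 0.1 shift [-0.3626 -0.134   0.076 ] turn [-0.3238 -0.7404 -0.7787] TCP [0.499 0.186 0.15 ]
t 0.1 shift [-0.3626 -0.134   0.076 ] turn [-0.9011  0.3941  2.173 ] TCP [0.499 0.186 0.15 ]
```

Run:
```python
from h import *
goR([.5464,.2037,.19],ori(.357,np.radians(40)),.09)
```

```text
t 0.1 shift [-0.3657 -0.1307 -0.0182] turn [-0.2881 -0.6584 -0.7879] TCP [0.504 0.188 0.244]
```

Request:
arm_command(moves=[[[-0.03,-0.01,-0.02],[-0.03,-0.07,-0.08],0.07],[[-0.07,-0.02,-0.03],[-0.06,-0.14,-0.16],0.07],[[-0.11,-0.04,-0.03],[-0.09,-0.2,-0.24],0.07],[[-0.15,-0.05,-0.03],[-0.12,-0.27,-0.32],0.07],[[-0.19,-0.07,-0.03],[-0.15,-0.34,-0.4],0.07]])

```text
time: 0.6
tool_pos: [0.3752, 0.3206, 0.2569]
tool_rot: [3.06, 0.364, 3.07]
contact_force: [0.4, -0.8, -0.2]
opening: 0.07
grip_force: 0.0
```

Run:
```python
from h import *
goR([.5464,.2037,.19],ori(.357,np.radians(40)),.09)
```

```text
t 0.6 shift [-0.1241 -0.1278  0.0504] turn [-0.1383 -0.313  -0.3839] TCP [0.504 0.188 0.244]
```

Request:
arm_command(moves=[[[-0.025,-0.026,0.01],[-0.028,-0.063,-0.077],0.07],[[-0.05,-0.051,0.02],[-0.055,-0.125,-0.154],0.07],[[-0.075,-0.077,0.03],[-0.083,-0.188,-0.23],0.07],[[-0.1,-0.102,0.04],[-0.11,-0.25,-0.307],0.07],[[-0.124,-0.128,0.05],[-0.138,-0.313,-0.384],0.07]])

```text
time: 1.1
tool_pos: [0.4759, 0.2171, 0.244]
tool_rot: [3.094, 0.626, -2.873]
contact_force: [0.1, -0.0, 1.1]
opening: 0.0697
grip_force: 0.0
```

Run:
```python
from h import *
goR([.5464,.2037,.19],ori(.357,np.radians(40)),.09)
m=robot.camera_model("wrist"); im=robot.read_camera("wrist")
cv2.imwrite("pics/w1.png",im[:,:,::-1])
print("pred knob top",proj(m,[.5464,.2037,.114]), proj(m,[.4893,.3412,.114]))
goR([.5464,.2037,.1],ori(.357,np.radians(40)))
```

```text
t 1.1 shift [-0.0156 -0.0361  0.0091] turn [-0.0069 -0.07   -0.0716] TCP [0.504 0.188 0.244]
pred knob top (np.float64(233.65235872977345), np.float64(171.2558274123373)) (np.float64(407.8169996029211), np.float64(154.53641997080035))
t 1.15 shift [ 0.0309 -0.0379  0.1709] turn [-0.0058 -0.0701 -0.065 ] TCP [0.558 0.208 0.085]
```

View pics/w1.png

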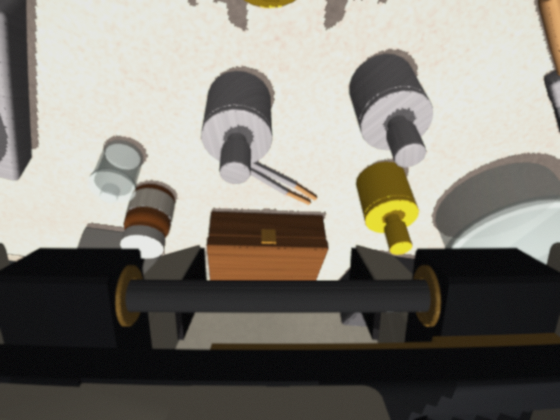

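The wrist view shows the knobs at (236,172) and (411,154), within 3 px of prediction, so I can go in.

Run:
```python
from h import *
print(robot.observe()["qvel"].round(2))
goR([.5464,.2030,.1],ori(.357,np.radians(40)),.06)
```

```text
[ 0.07 -0.   -0.03 -0.25  0.1   0.52]
t 1.15 shift [ 0.0352 -0.039   0.1109] turn [-0.0058 -0.0701 -0.065 ] TCP [0.522 0.194 0.131]
```

Request:
arm_command(moves=[[[0,0,0],[0,0,0],0.07],[[0,0,0],[0,0,0],0.07],[[0,0,0],[0,0,0],0.07],[[0,0,0],[0,0,0],0.07],[[0,0,0],[0,0,0],0.07]])

```text
time: 1.65
tool_pos: [0.4752, 0.2194, 0.2445]
tool_rot: [3.092, 0.625, -2.874]
contact_force: [-0.9, -0.1, -0.0]
opening: 0.0699
grip_force: 0.0
```

Run:
```python
from h import *
goR([.5464,.2030,.1],ori(.357,np.radians(40)),.05)
goR([.5464,.2030,.1],ori(.357,np.radians(40)))
```

```text
t 1.65 shift [ 0.0346 -0.0425  0.122 ] turn [-0.0053 -0.0711 -0.0719] TCP [0.528 0.196 0.124]
t 1.65 shift [ 0.0311 -0.0421  0.1719] turn [-0.0053 -0.0711 -0.0719] TCP [0.558 0.207 0.085]
```

Request:
arm_command(moves=[[[0.007,-0.008,0.025],[-0.001,-0.014,-0.014],0.07],[[0.014,-0.017,0.049],[-0.002,-0.028,-0.028],0.07],[[0.021,-0.026,0.073],[-0.003,-0.042,-0.042],0.07],[[0.028,-0.034,0.098],[-0.004,-0.057,-0.057],0.07],[[0.035,-0.043,0.122],[-0.005,-0.071,-0.072],0.07]])

```text
time: 2.15
tool_pos: [0.5218, 0.1867, 0.1681]
tool_rot: [3.081, 0.654, -2.8]
contact_force: [-0.3, 0.6, -0.4]
opening: 0.0699
grip_force: 0.0
```

Run:
```python
from h import *
goR([.5464,.2030,.1],ori(.357,np.radians(40)))
```

```text
t 2.15 shift [0.0179 0.0019 0.0907] turn [ 0.051  -0.0437 -0.0136] TCP [0.558 0.207 0.085]
```

Request:
arm_command(moves=[[[0.018,0.002,0.03],[0.05,-0.04,-0.01],0.07],[[0.018,0.002,0.05],[0.05,-0.04,-0.01],0.07],[[0.018,0.002,0.05],[0.05,-0.04,-0.01],0.07],[[0.018,0.002,0.05],[0.05,-0.04,-0.01],0.07],[[0.018,0.002,0.05],[0.05,-0.04,-0.01],0.07]])

```text
time: 2.65
tool_pos: [0.5407, 0.1737, 0.1406]
tool_rot: [3.074, 0.674, -2.787]
contact_force: [0.4, 0.1, 0.6]
opening: 0.0697
grip_force: 0.0
```

Run:
```python
from h import *
goR([.5464,.2030,.1],ori(.357,np.radians(40)))
print(robot.observe()["qvel"].round(2))
```

```text
t 2.65 shift [0.0128 0.0214 0.062 ] turn [ 0.0665 -0.0238 -0.0025] TCP [0.558 0.207 0.085]
[ 0.   -0.01  0.    0.02 -0.   -0.01]
```

Run:
```python
from h import *
s=robot.observe();print(s["qpos"].round(3))
```

```text
[ 0.023  0.303  2.125  1.276  0.283 -3.102]
```

```bash
cat > log.py <<'E'
from h import *
import sys,json,os
s=robot.observe(); L=json.load(open("s.json")) if os.path.exists("s.json") else [[[0.959001195,0.34272627,1.52504041,0,1.27539476,-0.146003357],[0.23553746,0.46873049,0.22603496],[-3.14003801,-.00021,2.67580607]]]
L.append([list(s["qpos"]),list(s["tool_pos"]),list(s["tool_rot"])]); json.dump(L,open("s.json","w"))
E
python3 log.py
python3 - <<'E'
from h import *
goR([.5464,.2030,.2],ori(.357,np.radians(15)),.06)
E
```

```text
t 2.65 shift [-0.0656  0.0305 -0.0723] turn [0.066  0.4124 0.012 ] TCP [0.536 0.199 0.24 ]
```

Request:
arm_command(moves=[[[-0.015,0.006,-0.03],[0.01,0.08,0],0.07],[[-0.03,0.012,-0.05],[0.03,0.16,0],0.07],[[-0.04,0.018,-0.072],[0.04,0.25,0],0.07],[[-0.055,0.025,-0.072],[0.05,0.33,0.01],0.07],[[-0.066,0.03,-0.072],[0.066,0.41,0.012],0.07]])

```text
time: 3.15
tool_pos: [0.5339, 0.2025, 0.2297]
tool_rot: [3.067, 0.427, -2.758]
contact_force: [-0.2, 1.8, -0.5]
opening: 0.07
grip_force: 0.0
```

```bash
python3 log.py
python3 - <<'E'
from h import *
goR([.5464,.2030,.2],ori(.357,np.radians(15)),.06)
print(robot.observe()["qpos"].round(3))
E
```

```text
t 3.15 shift [-0.0052 -0.0033 -0.0088] turn [0.0833 0.164  0.0315] TCP [0.536 0.199 0.24 ]
[ 0.129  0.215  1.782  0.257  0.765 -1.994]
```

```bash
cat > kin.py <<'E'
from h import *
import json
from scipy.optimize import least_squares
Y=lambda a:Rn.from_euler('y',a); Z=lambda a:Rn.from_euler('z',a)
def fk(q,P):
    h,a1,L1,L2,e,L3,d,c=P
    R=Z(q[0]); A=R*Y(q[1]); B=A*Y(q[2]); C=B*Z(q[3])*Y(q[4]); D=C*Z(q[5]+c)
    p=R.apply([a1,d,h])+A.apply([0,0,L1])+B.apply([e,0,L2])+C.apply([0,0,L3])
    return p,D
L=json.load(open("s.json"))
def res(P):
    o=[]
    for q,p,r in L:
        a,D=fk(q,P); o+=list(a-p)+list(.3*(D.inv()*Rn.from_euler('xyz',r)).as_rotvec())
    o+=list(1e-4*np.array([P[1],P[4]])); return o
F=least_squares(res,[.15,0,.4,.35,0,.3,.076,-np.pi/2]); P=F.x
HI=np.array([2.53,2.02,2.7,4.14,2.66,3.11]); LO=np.array([-2.53,-.77,.04,-1,.28,-3.11])
def ik(p,D,q0):
    f=lambda q:np.r_[(lambda a,E:np.r_[(a-p)*3,(E.inv()*D).as_rotvec()])(*fk(q,P)),1e-4*(q-q0)]
    S=least_squares(f,np.clip(q0,LO+.01,HI-.01),bounds=(LO,HI)); return S.x,np.linalg.norm(S.fun[:6])
E
python3 - <<'E'
from kin import *
print(P.round(4),np.abs(F.fun).max())
q0=robot.observe()["qpos"]
for name,gp,phi in [("can2",[.5464,.203,.1],.357),("can1",[.489,.341,.1],.609),("pan",[.57,-.1,.167],-.174),("lever",[.544,-.245,.143],-.15)]:
  for tau in (0,15,25,30,35,40,50,60):
    for sg in (1,-1):
      for q4 in (0,np.pi):
        D=ori(phi,np.radians(tau),sg); p=np.array(gp)+D.apply([0,0,.019])
        q,e=ik(p,D,np.array([phi-.15,.3,1.9,q4,.5,-1.7 if (sg>0)==(q4==0) else 1.4]))
        if e<1e-3: print(name,tau,sg,q.round(2))
E
```

```text
[ 0.2229 -0.      0.5062  0.3796  0.0465  0.3181  0.0764 -4.7124] 5.473021019186476e-06
can2 0 1 [ 0.22  0.59  1.55  0.    1.   -1.7 ]
can2 0 -1 [0.22 0.59 1.55 0.   1.   1.44]
can2 0 -1 [0.22 0.59 1.55 0.   1.   1.44]
can2 15 1 [ 0.2   0.49  1.78  0.07  0.61 -1.78]
can2 15 -1 [0.2  0.49 1.78 0.07 0.61 1.37]
can2 15 -1 [0.2  0.49 1.78 0.07 0.61 1.37]
can2 25 1 [ 0.19  0.45  1.93  0.22  0.34 -1.93]
can2 25 -1 [0.19 0.45 1.93 0.22 0.34 1.21]
can2 25 -1 [0.19 0.45 1.93 0.22 0.34 1.21]
can2 50 1 [0.14 0.52 2.25 2.79 0.51 1.73]
can2 50 -1 [ 0.14  0.52  2.25  2.79  0.51 -1.41]
can2 50 -1 [ 0.14  0.52  2.25  2.79  0.51 -1.41]
can2 60 1 [0.12 0.63 2.35 2.87 0.89 1.62]
can2 60 -1 [ 0.12  0.63  2.35  2.87  0.89 -1.52]
can2 60 -1 [ 0.12  0.63  2.35  2.87  0.89 -1.52]
can1 0 1 [ 0.48  0.61  1.51  0.    1.02 -1.7 ]
can1 0 -1 [0.48 0.61 1.51 0.   1.02 1.44]
can1 0 -1 [0.48 0.61 1.51 0.   1.02 1.44]
can1 15 1 [ 0.46  0.51  1.74  0.06  0.63 -1.77]
can1 15 -1 [0.46 0.51 1.74 0.06 0.63 1.38]
can1 15 -1 [0.46 0.51 1.74 0.06 0.63 1.38]
can1 25 1 [ 0.45  0.47  1.89  0.2   0.35 -1.91]
can1 25 -1 [0.45 0.4
[... 1642 characters left out ...]
.61]
lever 30 -1 [-0.68  0.4   1.9   0.62  0.45  0.53]
lever 30 -1 [-0.68  0.4   1.9   0.62  0.45  0.53]
lever 35 1 [-0.71  0.39  1.97  0.92  0.39 -2.93]
lever 35 -1 [-0.71  0.39  1.97  0.92  0.39  0.21]
lever 35 -1 [-0.71  0.39  1.97  0.92  0.39  0.21]
lever 40 1 [-0.73  0.4   2.03  1.31  0.38  2.95]
lever 40 -1 [-0.73  0.4   2.03  1.31  0.38 -0.19]
lever 40 -1 [-0.73  0.4   2.03  1.31  0.38 -0.19]
lever 50 1 [-0.79  0.43  2.15  1.95  0.51  2.26]
lever 50 -1 [-0.79  0.43  2.15  1.95  0.51 -0.88]
lever 50 -1 [-0.79  0.43  2.15  1.95  0.51 -0.88]
lever 60 1 [-0.84  0.52  2.25  2.24  0.78  1.91]
lever 60 -1 [-0.84  0.52  2.25  2.24  0.78 -1.23]
lever 60 -1 [-0.84  0.52  2.25  2.24  0.78 -1.23]
```

```bash
cat >> kin.py <<'E'
def rows(qs,base=None):
    "poses of joint path qs relative to base (joints)"
    p0,D0=fk(base if base is not None else qs[0],P); o=[]
    for q in qs:
        p,D=fk(q,P); o.append([D0.inv().apply(p-p0).round(3).tolist(),(D0.inv()*D).as_rotvec().round(3).tolist()])
    return o
def solve(gp,phi,tau,q0,back=0.,sg=-1):
    D=ori(phi,np.radians(tau),sg); p=np.array(gp)+D.apply([0,0,.019-back]); return ik(p,D,np.array(q0))
E
python3 - <<'E'
from kin import *
G=[.2,.6,2.3,2.8,.8,-1.5]
for n,gp,phi in [("c2",[.5464,.203,.1],.45),("c1",[.489,.341,.1],.609),("pan",[.57,-.1,.185],-.1),("panpre",[.45,-.09,.2],-.1),("lev",[.544,-.245,.143],-.15),("lev2",[.468,-.235,.143],-.15)]:
    q,e=solve(gp,phi,60,G); print(n,q.round(3),round(e,5))
q1,e=solve([.5464,.203,.15],.45,60,G,.07); print(q1.round(3),e)
q0=robot.observe()["qpos"]; N=25; qs=[]
for i in range(N+1):
    s=i/N; q=q0+(q1-q0)*s; q[4]-=.35*np.sin(np.pi*s); q[1]-=.25*np.sin(np.pi*s);qs.append(q)
pv=None
for i,q in enumerate(qs):
    p,D=fk(q,P); 
    if i%5==0: print(i,p.round(3),D.as_matrix()[:,2].round(2),q.round(2))
for a,b in zip(qs,qs[1:]):
    (p,D),(r,E)=fk(a,P),fk(b,P); print(round(np.linalg.norm(p-r),3),round((D.inv()*E).magnitude(),3),end=" | ")
np.save("qs.npy",qs); print(); print(rows(qs[1:6],qs[0]))
E
```

```text
c2 [ 0.044  0.631  2.341  2.687  0.893 -1.485] 0.0
c1 [ 0.38   0.633  2.311  2.879  0.856 -1.512] 0.0
pan [-0.473  0.37   2.307  2.575  0.63  -1.29 ] 0.0
panpre [-0.708  0.187  2.585  2.343  0.763 -1.267] 0.0
lev [-0.839  0.517  2.25   2.244  0.782 -1.234] 0.0
lev2 [-1.015  0.478  2.422  2.145  0.902 -1.337] 0.0
[-0.048  0.315  2.445  2.469  0.727 -1.3  ] 2.278095789868576e-08
0 [0.534 0.203 0.23 ] [ 0.35  0.22 -0.91] [ 0.13  0.21  1.78  0.26  0.76 -1.99]
5 [0.543 0.235 0.297] [ 0.57  0.39 -0.72] [ 0.09  0.09  1.91  0.7   0.55 -1.86]
10 [0.54  0.225 0.323] [ 0.7   0.41 -0.58] [ 0.06  0.02  2.05  1.14  0.42 -1.72]
15 [0.523 0.215 0.289] [ 0.73  0.41 -0.55] [ 0.02  0.04  2.18  1.58  0.41 -1.58]
20 [0.508 0.214 0.231] [ 0.72  0.44 -0.53] [-0.01  0.15  2.31  2.03  0.53 -1.44]
25 [0.507 0.184 0.175] [ 0.78  0.38 -0.5 ] [-0.05  0.32  2.44  2.47  0.73 -1.3 ]
0.018 0.124 | 0.017 0.125 | 0.016 0.124 | 0.014 0.124 | 0.012 0.123 | 0.01 0.123 | 0.008 0.122 | 0.006 0.122 | 0.004 0.122 | 0.004 0.122 | 0.005 0.123 | 0.007 0.124 | 0.008 0.125 | 0.01 0.127 | 0.011 0.128 | 0.012 0.13 | 0.012 0.131 | 0.012 0.132 | 0.012 0.133 | 0.012 0.133 | 0.012 0.133 | 0.012 0.133 | 0.012 0.132 | 0.014 0.131 | 0.015 0.129 | 
[[[-0.011, 0.011, -0.009], [-0.034, -0.067, 0.099]], [[-0.022, 0.019, -0.019], [-0.066, -0.131, 0.201]], [[-0.032, 0.025, -0.03], [-0.099, -0.191, 0.305]], [[-0.04, 0.029, -0.04], [-0.131, -0.246, 0.411]], [[-0.047, 0.031, -0.051], [-0.164, -0.296, 0.519]]]
```

Request:
arm_command(moves=[[[-0.011,0.011,-0.009],[-0.034,-0.067,0.1],0.06],[[-0.022,0.019,-0.019],[-0.066,-0.13,0.2],0.06],[[-0.032,0.025,-0.03],[-0.1,-0.19,0.305],0.06],[[-0.04,0.029,-0.04],[-0.13,-0.245,0.41],0.06],[[-0.047,0.031,-0.051],[-0.165,-0.295,0.52],0.06]])

```text
time: 3.65
tool_pos: [0.5436, 0.2367, 0.2978]
tool_rot: [2.566, 0.55, 2.855]
contact_force: [-0.9, 0.4, -0.3]
opening: 0.0599
grip_force: 0.0
```

Run:
```python
from kin import *
q=robot.observe()["qpos"]; qs=np.load("qs.npy"); print(q.round(3),qs[5].round(3)); print(rows(qs[6:11],qs[5])); print(rows(qs[11:16],qs[10]))
```

```text
[ 0.092  0.088  1.917  0.719  0.549 -1.87 ] [ 0.093  0.088  1.914  0.7    0.552 -1.855]
[[[-0.006, 0.005, -0.007], [-0.028, -0.044, 0.111]], [[-0.01, 0.007, -0.013], [-0.054, -0.082, 0.224]], [[-0.013, 0.007, -0.019], [-0.079, -0.112, 0.34]], [[-0.014, 0.006, -0.023], [-0.102, -0.135, 0.457]], [[-0.013, 0.003, -0.025], [-0.124, -0.151, 0.576]]]
[[[0.0, -0.005, -0.001], [-0.014, -0.012, 0.121]], [[0.001, -0.011, -0.002], [-0.024, -0.018, 0.245]], [[0.004, -0.019, -0.001], [-0.032, -0.018, 0.369]], [[0.007, -0.028, 0.001], [-0.037, -0.015, 0.496]], [[0.012, -0.038, 0.004], [-0.041, -0.008, 0.624]]]
```

Tracks perfectly, so I'm following the plan.

Request:
arm_command(moves=[[[-0.006,0.005,-0.007],[-0.028,-0.044,0.11],0.06],[[-0.01,0.007,-0.013],[-0.054,-0.082,0.224],0.06],[[-0.013,0.007,-0.019],[-0.08,-0.112,0.34],0.06],[[-0.014,0.006,-0.023],[-0.102,-0.135,0.457],0.06],[[-0.013,0.003,-0.025],[-0.124,-0.15,0.576],0.06]])

```text
time: 4.15
tool_pos: [0.5398, 0.2262, 0.3239]
tool_rot: [2.208, 0.256, 2.289]
contact_force: [0.4, 0.7, -0.7]
opening: 0.0601
grip_force: 0.0
```

Request:
arm_command(moves=[[[0,-0.005,-0.001],[-0.014,-0.012,0.121],0.06],[[0.001,-0.011,-0.002],[-0.024,-0.018,0.245],0.06],[[0.004,-0.019,-0.001],[-0.032,-0.018,0.369],0.06],[[0.007,-0.028,0.001],[-0.037,-0.015,0.496],0.06],[[0.012,-0.038,0.004],[-0.041,-0.008,0.624],0.06]])

```text
time: 4.65
tool_pos: [0.523, 0.2161, 0.2886]
tool_rot: [2.166, -0.255, 1.926]
contact_force: [-0.2, -0.3, -0.7]
opening: 0.0601
grip_force: 0.0
```

Run:
```python
from kin import *
q=robot.observe()["qpos"]; qs=np.load("qs.npy"); print(q.round(3),qs[15].round(3)); print(rows(qs[16:21],q)); print(rows(qs[21:26],qs[20]))
```

```text
[ 0.02   0.04   2.184  1.608  0.419 -1.597] [ 0.022  0.037  2.179  1.584  0.409 -1.577]
[[[-0.003, -0.011, 0.003], [0.004, -0.001, 0.124]], [[-0.005, -0.022, 0.007], [0.005, 0.007, 0.255]], [[-0.006, -0.034, 0.011], [0.006, 0.014, 0.387]], [[-0.009, -0.045, 0.015], [0.005, 0.021, 0.52]], [[-0.012, -0.055, 0.02], [0.002, 0.027, 0.653]]]
[[[-0.009, -0.005, 0.004], [-0.007, 0.006, 0.133]], [[-0.02, -0.009, 0.008], [-0.019, 0.01, 0.265]], [[-0.032, -0.011, 0.011], [-0.038, 0.012, 0.396]], [[-0.045, -0.012, 0.013], [-0.063, 0.012, 0.525]], [[-0.06, -0.011, 0.015], [-0.095, 0.009, 0.65]]]
```

Request:
arm_command(moves=[[[-0.003,-0.011,0.003],[0.004,0,0.124],0.06],[[-0.005,-0.022,0.007],[0.005,0.007,0.255],0.06],[[-0.006,-0.034,0.011],[0.006,0.014,0.387],0.06],[[-0.009,-0.045,0.015],[0.005,0.021,0.52],0.06],[[-0.012,-0.055,0.02],[0.002,0.027,0.653],0.06]])

```text
time: 5.15
tool_pos: [0.5086, 0.2137, 0.2304]
tool_rot: [2.41, -0.776, 1.46]
contact_force: [0.3, -0.9, 0.6]
opening: 0.0599
grip_force: 0.0
```

Request:
arm_command(moves=[[[-0.009,-0.005,0.004],[-0.007,0.006,0.133],0.06],[[-0.02,-0.009,0.008],[-0.019,0.01,0.265],0.06],[[-0.032,-0.011,0.011],[-0.038,0.012,0.396],0.06],[[-0.045,-0.012,0.013],[-0.063,0.012,0.525],0.06],[[-0.06,-0.011,0.015],[-0.095,0.009,0.65],0.06]])

```text
time: 5.65
tool_pos: [0.5075, 0.1837, 0.1752]
tool_rot: [-3.14, -1.047, 0.449]
contact_force: [0.6, 0.6, -0.6]
opening: 0.0598
grip_force: 0.0
```

Run:
```python
from kin import *
q=robot.observe()["qpos"]; qs=np.load("qs.npy"); print(q.round(3),qs[25].round(3)); 
D=ori(.45,np.radians(60),-1)
goR([.5464,.203,.1],D,.07); goR([.5464,.203,.1],D)
```

```text
[-0.05   0.317  2.443  2.466  0.728 -1.298] [-0.048  0.315  2.445  2.469  0.727 -1.3  ]
t 5.65 shift [-0.0435 -0.0004  0.0242] turn [-0.001  -0.0002 -0.0005] TCP [0.507 0.184 0.126]
t 5.65 shift [-0.0435 -0.0004  0.0942] turn [-0.001  -0.0002 -0.0005] TCP [0.561 0.21  0.091]
```

Request:
arm_command(moves=[[[-0.01,0,0.006],[0,0,0],0.06],[[-0.02,0,0.012],[0,0,0],0.06],[[-0.03,0,0.018],[0,0,0],0.06],[[-0.0435,0,0.024],[0,0,0],0.06],[[-0.0435,0,0.034],[0,0,0],0.06]])

```text
time: 6.15
tool_pos: [0.5139, 0.1871, 0.1191]
tool_rot: [3.141, -1.044, 0.454]
contact_force: [-0.1, 0.1, 0.1]
opening: 0.0601
grip_force: 0.0
```

Request:
arm_command(moves=[[[0,0,0.015],[0,0,0],0.06],[[0,0,0.03],[0,0,0],0.06],[[0,0,0.042],[0,0,0],0.06],[[0,0,0.052],[0,0,0],0.06],[[0,0,0.06],[0,0,0],0.06]])

```text
time: 6.65
tool_pos: [0.5623, 0.2095, 0.09]
tool_rot: [3.138, -1.047, 0.455]
contact_force: [0.1, 0.4, -0.1]
opening: 0.0598
grip_force: 0.0
```

Run:
```python
from kin import *
goR([.5464,.203,.1],ori(.45,np.radians(60),-1))
m=robot.camera_model("wrist"); im=robot.read_camera("wrist")
cv2.imwrite("pics/w2.png",im[:,:,::-1]); print(proj(m,[.5464,.203,.114]))
```

```text
t 6.65 shift [ 0.0001 -0.0011 -0.0008] turn [-0.0006  0.0005  0.0024] TCP [0.561 0.21  0.091]
(np.float64(273.43980020819015), np.float64(267.4594225801387))
```

View pics/w2.png

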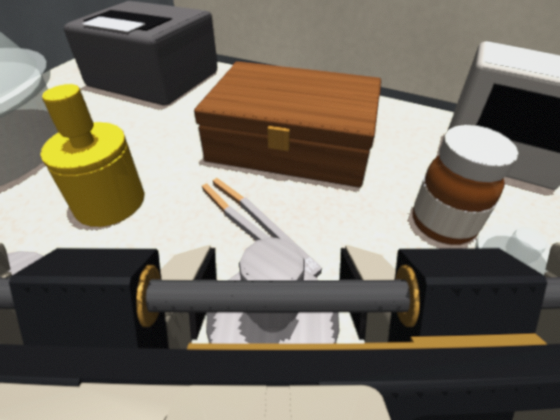

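The wrist view shows the knob, top at about (272,258), between the fingers and nearly centred. I'm closing and hefting.

Request:
arm_command(moves=[[[0,-0.001,0],[0,0,0],0.04],[[0,-0.001,0],[0,0,0],0.03],[[0,-0.001,0],[0,0,0],0.02],[[0,-0.001,0],[0,0,0],0.02],[[0,-0.001,0],[0,0,0],0.02]], squeeze=35)

```text
time: 7.2
tool_pos: [0.5611, 0.2095, 0.0898]
tool_rot: [3.138, -1.045, 0.453]
contact_force: [0.0, -0.1, -1.0]
opening: 0.0272
grip_force: 34.9
```

Request:
arm_command(moves=[[[0.003,-0.001,-0.001],[0,0,0],0.02],[[0.007,-0.001,-0.004],[0,0,0],0.02],[[0.014,-0.001,-0.008],[0,0,0],0.02],[[0.021,-0.001,-0.012],[0,0,0],0.02],[[0.026,-0.001,-0.015],[0,0,0],0.02]])

```text
time: 7.7
tool_pos: [0.561, 0.2106, 0.1211]
tool_rot: [3.138, -1.047, 0.454]
contact_force: [0.9, -0.7, -2.1]
opening: 0.027
grip_force: 34.9
```

Request:
arm_command(moves=[[[0,0,0],[0,0,0],0.02],[[0,0,0],[0,0,0],0.02],[[0,0,0],[0,0,0],0.02],[[0,0,0],[0,0,0],0.02],[[0,0,0],[0,0,0],0.02]])

```text
time: 8.2
tool_pos: [0.5607, 0.2105, 0.1194]
tool_rot: [3.139, -1.045, 0.453]
contact_force: [-0.1, -0.0, -1.5]
opening: 0.0272
grip_force: 34.9
```

Net force is −1.5 N (0.16 kg), so this is the empty one. I'm setting it back exactly where it was.

Request:
arm_command(moves=[[[-0.007,0,0.004],[0,0,0],0.02],[[-0.014,0,0.008],[0,0,0],0.02],[[-0.02,0,0.0115],[0,0,0],0.02],[[-0.024,0,0.014],[0,0,0],0.02],[[-0.026,0,0.015],[0,0,0],0.02]])

```text
time: 8.7
tool_pos: [0.5611, 0.2108, 0.0898]
tool_rot: [3.139, -1.048, 0.454]
contact_force: [-2.5, 1.9, 8.3]
opening: 0.0274
grip_force: 34.9
```

Request:
arm_command(moves=[[[0,0,0],[0,0,0],0.02],[[0,0,0],[0,0,0],0.02],[[0,0,0],[0,0,0],0.035],[[0,0,0],[0,0,0],0.06],[[0,0,0],[0,0,0],0.06]])

```text
time: 9.2
tool_pos: [0.5609, 0.2104, 0.09]
tool_rot: [3.138, -1.046, 0.453]
contact_force: [0.1, 0.5, -0.7]
opening: 0.0464
grip_force: 0.0
```

Run:
```python
from kin import *
s=robot.observe(); q0=s["qpos"]; print(s["contact_force"],s["opening"],s["tool_pos"])
gp=np.array(s["tool_pos"])-Rn.from_euler('xyz',s["tool_rot"]).apply([0,0,.019])
qa,e1=solve(gp,.45,60,q0,.07)
qb,e2=solve([.489,.341,.16],.609,60,[.3,.4,2.4,2.7,.75,-1.4],.07); qc,e3=solve([.489,.341,.1],.609,60,qb,.05)
print(e1,e2,e3,qb.round(2))
N=10; qs=[qa+(qb-qa)*i/N for i in range(N+1)]
for q in qs[::3]: print(fk(q,P)[0].round(3))
for a,b in zip(qs,qs[1:]):
    (p,D),(r,E)=fk(a,P),fk(b,P); print(round(np.linalg.norm(p-r),3),round((D.inv()*E).magnitude(),3),end=" | ")
print(rows([qa],q0)); print(rows(qs[1:6],qs[0])); print(rows(qs[6:11],qs[5])); print(rows([qc],qb))
```

```text
[ 0.14940704  0.48112937 -0.70954957] 0.046448562354201764 [0.56092749 0.21037748 0.08999407]
4.857831210362829e-09 4.800589452980127e-09 1.2971316266355486e-08 [ 0.33  0.29  2.41  2.72  0.63 -1.37]
[0.506 0.184 0.125]
[0.496 0.224 0.141]
[0.481 0.264 0.159]
[0.461 0.303 0.179]
0.014 0.017 | 0.015 0.017 | 0.015 0.016 | 0.015 0.016 | 0.015 0.016 | 0.016 0.016 | 0.016 0.016 | 0.016 0.016 | 0.016 0.016 | 0.017 0.016 | [[[-0.0, 0.0, -0.07], [0.001, 0.001, 0.002]]]
[[[0.006, -0.013, 0.0], [0.013, -0.002, -0.011]], [[0.012, -0.027, -0.0], [0.026, -0.003, -0.022]], [[0.018, -0.04, -0.001], [0.039, -0.004, -0.032]], [[0.024, -0.054, -0.002], [0.052, -0.004, -0.041]], [[0.029, -0.068, -0.004], [0.066, -0.004, -0.049]]]
[[[0.006, -0.014, -0.002], [0.014, 0.0, -0.008]], [[0.013, -0.029, -0.004], [0.028, 0.001, -0.014]], [[0.019, -0.043, -0.006], [0.042, 0.002, -0.02]], [[0.025, -0.058, -0.01], [0.057, 0.003, -0.026]], [[0.031, -0.073, -0.013], [0.072, 0.005, -0.03]]]
[[[-0.052, 0.0, 0.05], [0.0, -0.0, 0.0]]]
```

Request:
arm_command(moves=[[[0,0,0],[0,0,0],0.06],[[0,0,-0.01],[0,0,0],0.06],[[0,0,-0.03],[0,0,0],0.06],[[0,0,-0.05],[0,0,0],0.06],[[0,0,-0.07],[0,0,0],0.06]])

```text
time: 9.7
tool_pos: [0.505, 0.1839, 0.1253]
tool_rot: [3.139, -1.045, 0.453]
contact_force: [-0.2, 0.0, 0.4]
opening: 0.0597
grip_force: 0.0
```

Request:
arm_command(moves=[[[0.006,-0.013,0],[0.013,-0.002,-0.011],0.06],[[0.012,-0.027,0],[0.026,-0.003,-0.022],0.06],[[0.018,-0.04,-0.001],[0.039,-0.004,-0.032],0.06],[[0.024,-0.054,-0.002],[0.052,-0.004,-0.041],0.06],[[0.029,-0.068,-0.004],[0.066,-0.004,-0.049],0.06]])

```text
time: 10.2
tool_pos: [0.4859, 0.2505, 0.1524]
tool_rot: [3.12, -1.041, 0.551]
contact_force: [0.3, -0.7, -0.2]
opening: 0.0598
grip_force: 0.0
```

Request:
arm_command(moves=[[[0.006,-0.014,-0.002],[0.014,0,-0.008],0.06],[[0.013,-0.029,-0.004],[0.028,0.001,-0.014],0.06],[[0.019,-0.043,-0.006],[0.042,0.002,-0.02],0.06],[[0.025,-0.058,-0.01],[0.057,0.003,-0.026],0.06],[[0.031,-0.073,-0.013],[0.072,0.005,-0.03],0.06]])

```text
time: 10.7
tool_pos: [0.4522, 0.3157, 0.1848]
tool_rot: [3.141, -1.046, 0.611]
contact_force: [-0.3, 0.1, 0.1]
opening: 0.0598
grip_force: 0.0
```

Run:
```python
from kin import *
D=ori(.609,np.radians(60),-1); goR([.4895,.3413,.1],D,.05); goR([.4895,.3413,.1],D)
```

```text
t 10.7 shift [-0.0507  0.0004  0.0506] turn [-0.0008  0.0016  0.0008] TCP [0.467 0.326 0.116]
t 10.7 shift [-0.0506  0.0004  0.1006] turn [-0.0008  0.0016  0.0008] TCP [0.503 0.351 0.09 ]
```

Request:
arm_command(moves=[[[-0.012,0,0.012],[0,0,0],0.06],[[-0.025,0,0.025],[0,0,0],0.06],[[-0.038,0,0.038],[0,0,0],0.06],[[-0.0505,0,0.05],[0,0,0],0.06],[[-0.0505,0,0.06],[0,0,0],0.06]])

```text
time: 11.2
tool_pos: [0.474, 0.3303, 0.1087]
tool_rot: [-3.14, -1.042, 0.608]
contact_force: [-0.4, -0.6, 0.8]
opening: 0.0599
grip_force: 0.0
```

Request:
arm_command(moves=[[[0,0,0.012],[0,0,0],0.06],[[0,0,0.022],[0,0,0],0.06],[[0,0,0.031],[0,0,0],0.06],[[0,0,0.038],[0,0,0],0.06],[[0,0,0.0405],[0,0,0],0.06]])

```text
time: 11.7
tool_pos: [0.5043, 0.3514, 0.0905]
tool_rot: [3.14, -1.047, 0.611]
contact_force: [-1.1, 0.1, 0.1]
opening: 0.0598
grip_force: 0.0
```

Request:
arm_command(moves=[[[0,0,0],[0,0,0],0.04],[[0,0,0],[0,0,0],0.03],[[0,0,0],[0,0,0],0.02],[[0,0,0],[0,0,0],0.02],[[0,0,0],[0,0,0],0.02]], squeeze=45)

```text
time: 12.2
tool_pos: [0.5034, 0.3514, 0.0906]
tool_rot: [3.141, -1.046, 0.612]
contact_force: [-2.8, 3.3, 2.0]
opening: 0.0267
grip_force: 44.9
```

Request:
arm_command(moves=[[[0.003,0,-0.001],[0,0,0],0.02],[[0.007,0,-0.004],[0,0,0],0.02],[[0.014,0,-0.008],[0,0,0],0.02],[[0.021,0,-0.012],[0,0,0],0.02],[[0.026,0,-0.015],[0,0,0],0.02]])

```text
time: 12.7
tool_pos: [0.5038, 0.3509, 0.1212]
tool_rot: [3.14, -1.046, 0.61]
contact_force: [-0.1, -0.2, -6.7]
opening: 0.0272
grip_force: 44.9
```

Request:
arm_command(moves=[[[0.009,0,-0.005],[0,0,0],0.02],[[0.022,0,-0.0125],[0,0,0],0.02],[[0.035,0,-0.02],[0,0,0],0.02],[[0.048,0,-0.0275],[0,0,0],0.02],[[0.052,0,-0.03],[0,0,0],0.02]])

```text
time: 13.2
tool_pos: [0.5041, 0.3512, 0.1827]
tool_rot: [3.139, -1.049, 0.612]
contact_force: [0.8, 0.5, -6.9]
opening: 0.0272
grip_force: 44.9
```

Run:
```python
from kin import *
s=robot.observe(); print(s["contact_force"],s["torque"],s["grip_force"],s["opening"],s["tool_pos"])
im=robot.read_camera("scene"); o=cv2.resize(im[165:265,185:425,::-1],(800,333),interpolation=cv2.INTER_CUBIC); cv2.imwrite("pics/s2.png",o)
```

```text
[ 0.83062219  0.47504187 -6.91476261] [-0.91344775  1.32091058 -0.01852887] 44.89525616168976 0.02722936848177937 [0.50410939 0.35120468 0.18267775]
```

View pics/s2.png

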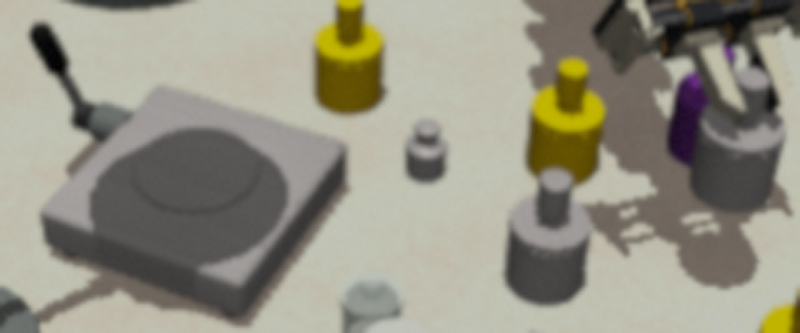

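The scene crop shows the full canister (736,150) held upright, with the empty one standing at (547,240). The pan ring spans x 133–260 with its bottom at y 212 in the crop, so I'll check my pan centre against it.

Run:
```python
from h import *
T=robot.camera_model("top");S=robot.camera_model("scene")
def ext(c):
    a=np.linspace(0,6.283,120); pts=[[c[0]+.055*np.cos(t),c[1]+.055*np.sin(t),.065] for t in a]
    s=np.array([proj(S,p) for p in pts]); t=np.array([proj(T,p) for p in pts])
    s=(s-[185,165])*3.333; t=(t-[268,170])*3.333+[0,300]
    return s[:,0].min().round(),s[:,0].max().round(),s[:,1].max().round(),s[:,1].min().round(),t[:,0].min().round(),t[:,0].max().round(),t[:,1].max().round()
print("want 133 260 212 . 80 210 465")
for c in [(.57,-.1),(.567,-.102),(.573,-.1),(.575,-.104),(.565,-.1)]: print(c,ext(c))
```

```text
want 133 260 212 . 80 210 465
(0.57, -0.1) (np.float64(131.0), np.float64(258.0), np.float64(212.0), np.float64(128.0), np.float64(78.0), np.float64(205.0), np.float64(462.0))
(0.567, -0.102) (np.float64(131.0), np.float64(257.0), np.float64(209.0), np.float64(126.0), np.float64(80.0), np.float64(207.0), np.float64(466.0))
(0.573, -0.1) (np.float64(130.0), np.float64(257.0), np.float64(214.0), np.float64(130.0), np.float64(78.0), np.float64(205.0), np.float64(459.0))
(0.575, -0.104) (np.float64(125.0), np.float64(252.0), np.float64(214.0), np.float64(131.0), np.float64(83.0), np.float64(210.0), np.float64(457.0))
(0.565, -0.1) (np.float64(134.0), np.float64(260.0), np.float64(208.0), np.float64(125.0), np.float64(78.0), np.float64(205.0), np.float64(468.0))
```

Run:
```python
from kin import *
s=robot.observe(); q=q0=s["qpos"]; R=Rn.from_euler('xyz',s["tool_rot"]); gp=np.array(s["tool_pos"])-R.apply([0,0,.019])
r0,a0=np.hypot(*gp[:2]),np.arctan2(gp[1],gp[0]); e=np.array([.4496,-.089]); r1,a1=np.hypot(*e),np.arctan2(e[1],e[0])
qs=[q0]; N=25; w=lambda t:10*t**3-15*t**4+6*t**5; mx=0
for i in range(1,N+1):
    t=i/N; t=.3*t+.7*w(t); z=np.interp(t,[0,.2,.75,1],[gp[2],.255,.255,.205]); r=r0+(r1-r0)*t;a=a0+(a1-a0)*t
    q,er=solve([r*np.cos(a),r*np.sin(a),z],.611-.711*t,60,q); mx=max(mx,er); qs.append(q)
dq=np.diff(qs,axis=0); print("err",mx,"max dq/row",np.abs(dq).max(0).round(3)); np.save("qs.npy",qs)
for k in range(0,N,5): print(rows(qs[k+1:k+6],qs[k]))
```

```text
err 2.038985812815949e-08 max dq/row [0.069 0.042 0.031 0.08  0.04  0.077]
[[[0.002, 0.006, -0.003], [-0.006, -0.002, 0.005]], [[0.005, 0.013, -0.008], [-0.015, -0.002, 0.01]], [[0.009, 0.022, -0.013], [-0.027, -0.002, 0.017]], [[0.014, 0.034, -0.02], [-0.042, -0.002, 0.025]], [[0.019, 0.048, -0.03], [-0.06, -0.002, 0.036]]]
[[[0.007, 0.017, -0.011], [-0.023, 0.0, 0.013]], [[0.015, 0.038, -0.024], [-0.049, 0.0, 0.028]], [[0.016, 0.06, -0.035], [-0.079, 0.0, 0.046]], [[0.011, 0.084, -0.044], [-0.113, -0.0, 0.065]], [[0.004, 0.108, -0.055], [-0.149, -0.0, 0.086]]]
[[[-0.005, 0.027, -0.009], [-0.038, 0.0, 0.022]], [[-0.011, 0.054, -0.019], [-0.077, -0.0, 0.045]], [[-0.018, 0.081, -0.031], [-0.117, -0.0, 0.068]], [[-0.025, 0.106, -0.043], [-0.156, -0.0, 0.09]], [[-0.032, 0.129, -0.056], [-0.194, -0.0, 0.112]]]
[[[-0.005, 0.024, -0.009], [-0.036, -0.0, 0.021]], [[-0.014, 0.045, -0.016], [-0.069, -0.0, 0.04]], [[-0.027, 0.063, -0.02], [-0.1, -0.0, 0.058]], [[-0.04, 0.078, -0.023], [-0.126, -0.0, 0.073]], [[-0.05, 0.091, -0.027], [-0.149, -0.0, 0.086]]]
[[[-0.008, 0.011, -0.002], [-0.019, 0.0, 0.011]], [[-0.014, 0.02, -0.003], [-0.034, 0.0, 0.019]], [[-0.019, 0.027, -0.004], [-0.045, -0.0, 0.026]], [[-0.023, 0.032, -0.005], [-0.054, -0.0, 0.031]], [[-0.027, 0.037, -0.006], [-0.062, 0.0, 0.036]]]
```

Request:
arm_command(moves=[[[0.002,0.006,-0.003],[-0.006,-0.002,0.005],0.02],[[0.005,0.013,-0.008],[-0.015,-0.002,0.01],0.02],[[0.009,0.022,-0.013],[-0.027,-0.002,0.017],0.02],[[0.014,0.034,-0.02],[-0.042,-0.002,0.025],0.02],[[0.019,0.048,-0.03],[-0.06,-0.002,0.036],0.02]])

```text
time: 13.75
tool_pos: [0.5181, 0.3013, 0.2117]
tool_rot: [-3.14, -1.043, 0.537]
contact_force: [0.9, 0.9, -8.2]
opening: 0.0276
grip_force: 44.9
```

Request:
arm_command(moves=[[[0.007,0.017,-0.011],[-0.023,0,0.013],0.02],[[0.015,0.038,-0.024],[-0.049,0,0.028],0.02],[[0.016,0.06,-0.035],[-0.079,0,0.046],0.02],[[0.011,0.084,-0.044],[-0.113,0,0.065],0.02],[[0.004,0.108,-0.055],[-0.149,0,0.086],0.02]])

```text
time: 14.25
tool_pos: [0.5345, 0.1847, 0.2435]
tool_rot: [3.141, -1.045, 0.366]
contact_force: [0.2, -0.6, -7.6]
opening: 0.0273
grip_force: 44.9
```

Request:
arm_command(moves=[[[-0.005,0.027,-0.009],[-0.038,0,0.022],0.02],[[-0.011,0.054,-0.019],[-0.077,0,0.045],0.02],[[-0.018,0.081,-0.031],[-0.117,0,0.068],0.02],[[-0.025,0.106,-0.043],[-0.156,0,0.09],0.02],[[-0.032,0.129,-0.056],[-0.194,0,0.112],0.02]])

```text
time: 14.75
tool_pos: [0.52, 0.0409, 0.2434]
tool_rot: [3.14, -1.044, 0.142]
contact_force: [0.5, -0.2, -7.2]
opening: 0.0267
grip_force: 44.9
```

Request:
arm_command(moves=[[[-0.005,0.024,-0.009],[-0.036,0,0.021],0.02],[[-0.014,0.045,-0.016],[-0.069,0,0.04],0.02],[[-0.027,0.063,-0.02],[-0.1,0,0.058],0.02],[[-0.04,0.078,-0.023],[-0.126,0,0.073],0.02],[[-0.05,0.091,-0.027],[-0.149,0,0.086],0.02]])

```text
time: 15.25
tool_pos: [0.4848, -0.0557, 0.2136]
tool_rot: [3.138, -1.044, -0.028]
contact_force: [0.8, -0.3, -7.9]
opening: 0.0273
grip_force: 44.9
```

Request:
arm_command(moves=[[[-0.008,0.011,-0.002],[-0.019,0,0.011],0.02],[[-0.014,0.02,-0.003],[-0.034,0,0.019],0.02],[[-0.019,0.027,-0.004],[-0.045,0,0.026],0.02],[[-0.023,0.032,-0.005],[-0.054,0,0.031],0.02],[[-0.027,0.037,-0.006],[-0.062,0,0.036],0.02]])

```text
time: 15.75
tool_pos: [0.4657, -0.0912, 0.1936]
tool_rot: [3.138, -1.045, -0.098]
contact_force: [-0.5, -0.6, -7.6]
opening: 0.0272
grip_force: 44.9
```

Run:
```python
from kin import *
s=robot.observe(); q=s["qpos"]; print(q.round(3),np.load("qs.npy")[-1].round(3),s["contact_force"].round(1))
D=ori(-.1,np.radians(60),-1); goR([.569,-.101,.1],D)
for z in (.19,.17,.165): goR([.569,-.101,z],D)
m=robot.camera_model("wrist"); im=robot.read_camera("wrist"); cv2.imwrite("pics/w3.png",im[:,:,::-1])
print(proj(m,[.569,-.101,.065]))
```

```text
[-0.706  0.169  2.58   2.329  0.743 -1.246] [-0.706  0.163  2.579  2.323  0.742 -1.237] [-0.5 -0.6 -7.6]
t 15.75 shift [-0.0288 -0.0008  0.1558] turn [0.0015 0.0026 0.0011] TCP [ 0.585 -0.103  0.09 ]
t 15.75 shift [ 0.049  -0.0007  0.1106] turn [0.0015 0.0026 0.0011] TCP [ 0.585 -0.103  0.18 ]
t 15.75 shift [ 0.0317 -0.0007  0.1206] turn [0.0015 0.0026 0.0011] TCP [ 0.585 -0.103  0.16 ]
t 15.75 shift [ 0.0274 -0.0007  0.1231] turn [0.0015 0.0026 0.0011] TCP [ 0.585 -0.103  0.156]
(np.float64(276.11290438492864), np.float64(258.10450738119556))
```

View pics/w3.png

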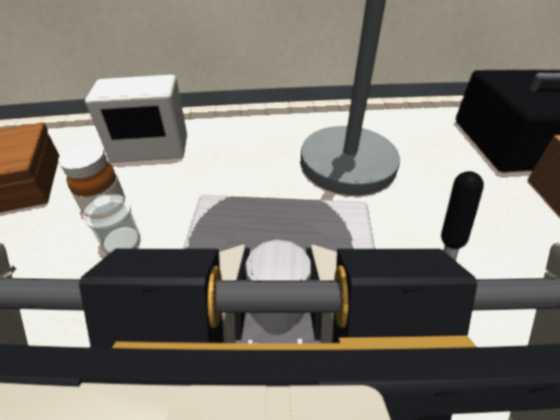

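The wrist view shows the held knob at (278,265), the housing behind it (205–370, 200) and the lever handle at (463,210). The way in is clear.

Request:
arm_command(moves=[[[0.004,0,0.008],[0,0,0],0.02],[[0.009,0,0.02],[0,0,0],0.02],[[0.015,0,0.034],[0,0,0],0.02],[[0.021,0,0.048],[0,0,0],0.02],[[0.027,0,0.062],[0,0,0],0.02]])

```text
time: 16.3
tool_pos: [0.534, -0.0971, 0.186]
tool_rot: [3.139, -1.045, -0.097]
contact_force: [-0.2, -0.7, -7.7]
opening: 0.027
grip_force: 44.9
```

Request:
arm_command(moves=[[[0.005,0,0.013],[0,0.001,0],0.02],[[0.011,0,0.026],[0,0.001,0],0.02],[[0.015,0,0.038],[0,0.001,0],0.02],[[0.018,0,0.046],[0,0.001,0],0.02],[[0.019,-0.001,0.049],[0,0.001,0],0.02]])

```text
time: 16.8
tool_pos: [0.5852, -0.1016, 0.1774]
tool_rot: [3.139, -1.045, -0.097]
contact_force: [-0.5, 0.7, -8.0]
opening: 0.0273
grip_force: 44.9
```

Run:
```python
from kin import *
s=robot.observe(); print(s["contact_force"].round(1))
D=ori(-.1,np.radians(60),-1)
for z in (.172,.167,.164): goR([.569,-.101,z],D)
```

```text
[-0.5  0.7 -8. ]
t 16.8 shift [-0.0128  0.001   0.0077] turn [0.0004 0.0018 0.0013] TCP [ 0.585 -0.103  0.162]
t 16.8 shift [-0.0171  0.001   0.0102] turn [0.0004 0.0018 0.0013] TCP [ 0.585 -0.103  0.158]
t 16.8 shift [-0.0197  0.001   0.0117] turn [0.0004 0.0018 0.0013] TCP [ 0.585 -0.103  0.154]
```

Request:
arm_command(moves=[[[-0.004,0,0.002],[0,0.001,0],0.02],[[-0.008,0.001,0.005],[0,0.001,0],0.02],[[-0.011,0.001,0.0065],[0,0.001,0],0.02],[[-0.013,0.001,0.0077],[0,0.001,0],0.02],[[-0.0147,0.001,0.0087],[0,0.001,0],0.02]])

```text
time: 17.3
tool_pos: [0.5841, -0.1029, 0.1602]
tool_rot: [3.139, -1.046, -0.099]
contact_force: [0.0, -0.3, -7.5]
opening: 0.0273
grip_force: 44.9
```

Request:
arm_command(moves=[[[-0.0005,0,0.0003],[0,0,0],0.02],[[-0.001,0,0.0006],[0,0,0],0.02],[[-0.0015,0,0.0009],[0,0,0],0.02],[[-0.002,0,0.0012],[0,0,0],0.02],[[-0.0025,0,0.0015],[0,0,0],0.02]])

```text
time: 17.8
tool_pos: [0.5844, -0.1028, 0.1577]
tool_rot: [3.139, -1.046, -0.098]
contact_force: [0.1, -0.0, -7.2]
opening: 0.0271
grip_force: 44.9
```

Request:
arm_command(moves=[[[-0.0005,0,0.0003],[0,0,0],0.02],[[-0.001,0,0.0006],[0,0,0],0.02],[[-0.0015,0,0.0009],[0,0,0],0.02],[[-0.0018,0,0.001],[0,0,0],0.02],[[-0.0018,0,0.001],[0,0,0],0.02]])

```text
time: 18.3
tool_pos: [0.5845, -0.1028, 0.1557]
tool_rot: [3.139, -1.047, -0.098]
contact_force: [-0.1, 0.9, -6.0]
opening: 0.027
grip_force: 44.9
```

Request:
arm_command(moves=[[[-0.0002,0,0.0001],[0,0,0],0.02],[[-0.0004,0,0.0002],[0,0,0],0.02],[[-0.0006,0,0.0003],[0,0,0],0.02],[[-0.0006,0,0.0003],[0,0,0],0.02],[[-0.0006,0,0.0003],[0,0,0],0.02]])

```text
time: 18.8
tool_pos: [0.5847, -0.1028, 0.1556]
tool_rot: [3.138, -1.048, -0.097]
contact_force: [-1.1, 1.5, -0.2]
opening: 0.0271
grip_force: 44.9
```

Weight is on the pan. I'm releasing and backing straight out.

Request:
arm_command(moves=[[[0,0,0],[0,0,0],0.03],[[0,0,0],[0,0,0],0.035],[[0,0,0],[0,0,0],0.04],[[0,0,0],[0,0,0],0.045],[[0,0,0],[0,0,0],0.05]], squeeze=20)

```text
time: 19.3
tool_pos: [0.5845, -0.103, 0.1551]
tool_rot: [3.139, -1.047, -0.098]
contact_force: [0.2, 0.5, 0.8]
opening: 0.0481
grip_force: 0.0
```

Request:
arm_command(moves=[[[0,0,-0.002],[0,0,0],0.055],[[0,0,-0.01],[0,0,0],0.055],[[0,0,-0.025],[0,0,0],0.055],[[0,0,-0.045],[0,0,0],0.055],[[0,0,-0.065],[0,0,0],0.055]])

```text
time: 19.8
tool_pos: [0.5273, -0.0967, 0.1876]
tool_rot: [3.139, -1.046, -0.098]
contact_force: [0.7, -0.2, 0.1]
opening: 0.0553
grip_force: 0.0
```

Request:
arm_command(moves=[[[0,0,-0.01],[0,0,0],0.055],[[-0.003,0,-0.025],[0,0,0],0.055],[[-0.01,0,-0.045],[0,0,0],0.055],[[-0.02,0,-0.06],[0,0,0],0.055],[[-0.03,0,-0.07],[0,0,0],0.055]])

```text
time: 20.3
tool_pos: [0.4519, -0.0889, 0.1971]
tool_rot: [3.137, -1.047, -0.096]
contact_force: [0.1, 0.5, -0.5]
opening: 0.055
grip_force: 0.0
```

Run:
```python
from kin import *
s=robot.observe(); print(s["tool_pos"].round(3),s["qpos"].round(3),s["opening"])
for n in("wrist","scene","top"):
    im=robot.read_camera(n); cv2.imwrite(f"pics/{n}4.png",im[:,:,::-1])
    if n=="wrist":
        import json; m=robot.camera_model(n); json.dump({k:(np.array(v).tolist()) for k,v in m.items()},open("wm.json","w"))
W=cv2.imread("pics/wrist4.png");S=cv2.imread("pics/scene4.png");T=cv2.imread("pics/top4.png")
o=np.zeros((600,800,3),np.uint8); o[:300,:400]=cv2.resize(W,(400,300)); o[300:,:400]=cv2.resize(T[160:250,268:388],(400,300),interpolation=2)
o[:400,400:]=cv2.resize(S[155:265,180:290],(400,400),interpolation=2)
cv2.imwrite("pics/m4.png",o)
```

```text
[ 0.452 -0.089  0.197] [-0.749  0.136  2.61   2.276  0.756 -1.228] 0.05498098108211091
```

View pics/m4.png

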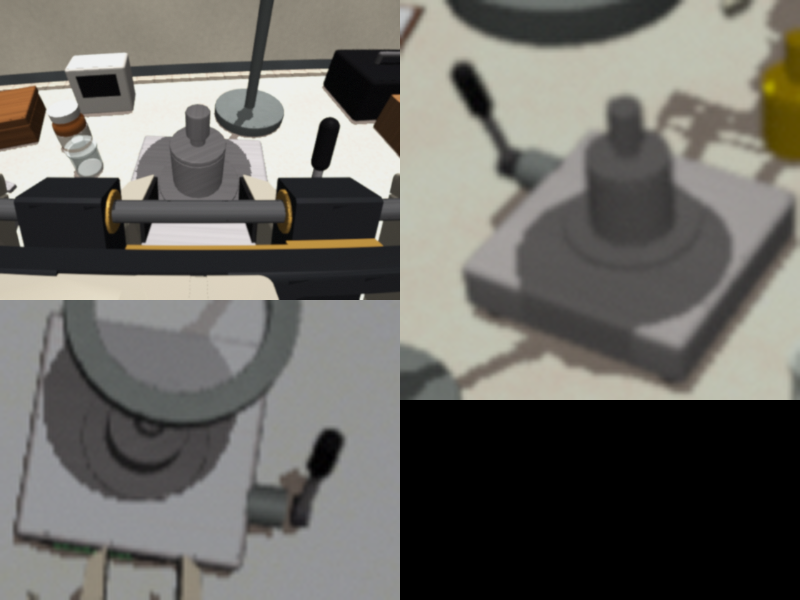

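The composite shows the canister upright and concentric on the pan. The lever handle has its top at wrist (461,165), scene (197,174) and top (368,200), and its lower end at wrist (448,238), scene (204,186) and top (363,212).

Run:
```python
from kin import *
W=json.load(open("wm.json"));T=robot.camera_model("top");S=robot.camera_model("scene")
def tri(obs):
    A=np.zeros((3,3));b=np.zeros(3);R=[]
    for m,(u,v) in obs:
        c,d=ray(m,u,v);d/=np.linalg.norm(d);M=np.eye(3)-np.outer(d,d);A+=M;b+=M@c;R.append((c,d))
    p=np.linalg.solve(A,b); return p.round(4),[round(float(np.linalg.norm(np.cross(p-c,d))),4) for c,d in R]
print("top",tri([(W,(460.6,168)),(S,(197.3,173.7)),(T,(367.9,199.9))]))
print("bot",tri([(W,(448,238)),(S,(204.2,185.8)),(T,(363.1,211.6))]))
yaw=-.145; X=np.array([np.cos(yaw),np.sin(yaw)]);c=np.array([.569,-.101])
for h in ([.507,-.2393],):
    d=np.array(h)-c; print("hinge in bal",d@X,d@[-X[1],X[0]])
```

```text
top (array([ 0.5511, -0.2451,  0.1691]), [0.0017, 0.0027, 0.0037])
bot (array([ 0.5271, -0.2421,  0.111 ]), [0.001, 0.0027, 0.0023])
hinge in bal -0.041366063135122616 -0.14580719742420484
```

Run:
```python
from kin import *
D=ori(-.145,np.radians(60),-1); g=[.540,-.2437,.143]
goR(g,D,.08); goR(g,D)
q0=robot.observe()["qpos"]
q1,e=solve(g,-.145,60,q0,.08); q2,e2=solve(g,-.145,60,q1); print(q1.round(2),e,q2.round(2),e2,(q1-q0).round(2))
```

```text
t 20.45 shift [0.0048 0.1419 0.0548] turn [-0.0367  0.0012  0.0226] TCP [ 0.488 -0.236  0.174]
t 20.45 shift [0.0049 0.1448 0.1348] turn [-0.0367  0.0012  0.0226] TCP [ 0.556 -0.246  0.133]
[-1.01  0.35  2.38  2.02  0.82 -1.14] 1.3263553320969466e-08 [-0.85  0.51  2.26  2.23  0.79 -1.24] 9.737531808200492e-09 [-0.26  0.21 -0.22 -0.26  0.06  0.09]
```

Request:
arm_command(moves=[[[0,0.02,0.002],[-0.006,0,0.004],0.055],[[0.001,0.05,0.008],[-0.014,0,0.008],0.055],[[0.003,0.085,0.02],[-0.022,0,0.014],0.055],[[0.004,0.115,0.037],[-0.03,0.001,0.019],0.055],[[0.005,0.142,0.055],[-0.037,0.001,0.023],0.055]])

```text
time: 20.95
tool_pos: [0.4897, -0.2383, 0.1737]
tool_rot: [3.139, -1.048, -0.143]
contact_force: [0.5, -0.1, -0.8]
opening: 0.0552
grip_force: 0.0
```

Run:
```python
from kin import *
D=ori(-.145,np.radians(60),-1); g=[.540,-.2437,.143]
goR(g,D)
m=robot.camera_model("wrist"); im=robot.read_camera("wrist"); cv2.imwrite("pics/w5.png",im[:,:,::-1])
s=robot.observe();R=Rn.from_euler('xyz',s["tool_rot"])
print("pred grip",proj(m,g),"top",proj(m,[.5511,-.2451,.1691]),"tool axis @grip", [tuple(np.round(proj(m,np.array(s["tool_pos"])+R.apply([0,0,k])),0)) for k in (.03,.06)])
```

```text
t 20.95 shift [-0.0014 -0.002   0.0781] turn [ 0.0008 -0.001   0.0008] TCP [ 0.556 -0.246  0.133]
pred grip (np.float64(273.81071734341174), np.float64(232.4671156209659)) top (np.float64(273.3360278290269), np.float64(191.1053731894354)) tool axis @grip [(np.float64(284.0), np.float64(243.0)), (np.float64(283.0), np.float64(227.0))]
```

View pics/w5.png

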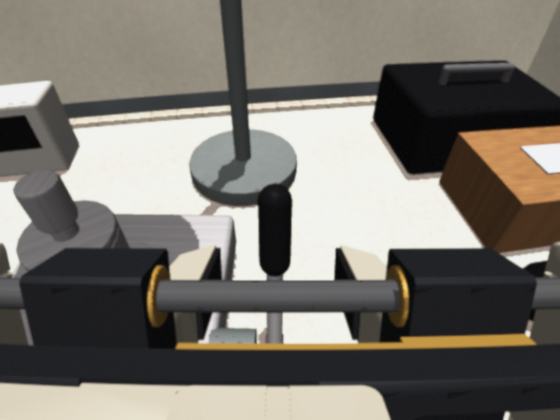

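The wrist view shows the handle (275, 185–275) between the fingers, as predicted (273.8, 232 for the grip). I'm going in and closing.

Request:
arm_command(moves=[[[0,0,0.015],[0,0,0],0.055],[[-0.001,-0.001,0.032],[0,0,0],0.055],[[-0.001,-0.0015,0.05],[0,0,0],0.055],[[-0.0014,-0.0015,0.066],[0,0,0],0.055],[[-0.0014,-0.0015,0.078],[0,0,0],0.055]])

```text
time: 21.5
tool_pos: [0.5565, -0.2438, 0.1329]
tool_rot: [3.141, -1.047, -0.143]
contact_force: [-0.3, -0.2, 0.6]
opening: 0.0549
grip_force: 0.0
```

Request:
arm_command(moves=[[[0,0,0],[0,0,0],0.04],[[0,0,0],[0,0,0],0.032],[[0,0,0],[0,0,0],0.028],[[0,0,0],[0,0,0],0.025],[[0,0,0],[0,0,0],0.024]], squeeze=10)

```text
time: 22.0
tool_pos: [0.5548, -0.2443, 0.1337]
tool_rot: [3.141, -1.048, -0.144]
contact_force: [-1.3, -2.4, -0.3]
opening: 0.0252
grip_force: 1.4
```

Request:
arm_command(moves=[[[0,0,0],[0,0,0],0.02],[[0,0,0],[0,0,0],0.015],[[0,0,0],[0,0,0],0.015],[[0,0,0],[0,0,0],0.015],[[0,0,0],[0,0,0],0.015]], squeeze=10)

```text
time: 22.5
tool_pos: [0.5548, -0.2458, 0.1337]
tool_rot: [3.141, -1.047, -0.147]
contact_force: [-1.9, -5.7, 0.5]
opening: 0.0223
grip_force: 10.0
```

Run:
```python
import numpy as np
o=[]
for th in np.arange(0,.771,.035):
    d=.11*(np.sin(.35-th)-np.sin(.35)); z=.11*(np.cos(.35-th)-np.cos(.35)); o.append([.5*d+.866*z,.866*d-.5*z])
o=np.array(o)
for i in range(0,len(o)-5,5): print([(o[i+k]-o[i]).round(4).tolist() for k in range(1,6)])
print((o[-3:]-o[20]).round(4))
```

```text
[[-0.0007, -0.0038], [-0.0016, -0.0075], [-0.0026, -0.0113], [-0.0037, -0.0149], [-0.005, -0.0186]]
[[-0.0014, -0.0036], [-0.0029, -0.0071], [-0.0045, -0.0106], [-0.0063, -0.0141], [-0.0081, -0.0174]]
[[-0.002, -0.0033], [-0.0041, -0.0065], [-0.0063, -0.0097], [-0.0086, -0.0128], [-0.011, -0.0157]]
[[-0.0025, -0.0029], [-0.0052, -0.0057], [-0.0079, -0.0084], [-0.0107, -0.0111], [-0.0136, -0.0136]]
[[ 0.      0.    ]
 [-0.003  -0.0024]
 [-0.0061 -0.0047]]
```

Request:
arm_command(moves=[[[0,0.0005,0],[0,0,0],0.015],[[0,0.001,0],[0,0,0],0.015],[[0,0.0015,0],[0,0,0],0.015],[[0,0.0015,0],[0,0,0],0.015],[[0,0.0015,0],[0,0,0],0.015]], squeeze=30)

```text
time: 23.0
tool_pos: [0.5549, -0.2458, 0.1336]
tool_rot: [3.141, -1.048, -0.144]
contact_force: [-4.6, -3.3, 3.0]
opening: 0.0211
grip_force: 30.0
```

Request:
arm_command(moves=[[[-0.0007,0,-0.0038],[0,0,0],0.015],[[-0.0016,0,-0.0075],[0,0,0],0.015],[[-0.0026,0,-0.0113],[0,0,0],0.015],[[-0.0037,0,-0.0149],[0,0,0],0.015],[[-0.005,0,-0.0186],[0,0,0],0.015]])

```text
time: 23.5
tool_pos: [0.5369, -0.2429, 0.1385]
tool_rot: [3.14, -1.048, -0.142]
contact_force: [5.7, -3.9, -3.7]
opening: 0.0209
grip_force: 30.0
```

Request:
arm_command(moves=[[[-0.0014,0,-0.0036],[0,0,0],0.015],[[-0.0029,0,-0.0071],[0,0,0],0.015],[[-0.0045,0,-0.0106],[0,0,0],0.015],[[-0.0063,0,-0.0141],[0,0,0],0.015],[[-0.0081,0,-0.0174],[0,0,0],0.015]])

```text
time: 24.0
tool_pos: [0.5181, -0.2399, 0.1402]
tool_rot: [3.14, -1.048, -0.141]
contact_force: [8.2, -3.0, -4.0]
opening: 0.0211
grip_force: 30.0
```

Request:
arm_command(moves=[[[-0.002,0,-0.0033],[0,0,0],0.015],[[-0.0041,0,-0.0065],[0,0,0],0.015],[[-0.0063,0,-0.0097],[0,0,0],0.015],[[-0.0086,0,-0.0128],[0,0,0],0.015],[[-0.011,0,-0.0157],[0,0,0],0.015]])

```text
time: 24.5
tool_pos: [0.4995, -0.2369, 0.1388]
tool_rot: [3.14, -1.049, -0.139]
contact_force: [10.4, -1.1, -4.0]
opening: 0.0212
grip_force: 30.0
```

Request:
arm_command(moves=[[[-0.0025,0,-0.0029],[0,0,0],0.015],[[-0.0052,0,-0.0057],[0,0,0],0.015],[[-0.0079,0,-0.0084],[0,0,0],0.015],[[-0.0107,0,-0.0111],[0,0,0],0.015],[[-0.0136,0,-0.0136],[0,0,0],0.015]])

```text
time: 25.0
tool_pos: [0.4816, -0.2341, 0.1344]
tool_rot: [3.139, -1.051, -0.137]
contact_force: [13.4, 0.6, -2.5]
opening: 0.0217
grip_force: 30.0
```

Run:
```python
from kin import *
s=robot.observe(); print(s["contact_force"].round(1),s["tool_pos"].round(4))
im=robot.read_camera("scene"); tp=robot.read_camera("top")
o=np.zeros((400,800,3),np.uint8); o[:,:400]=cv2.resize(im[150:260,180:290,::-1],(400,400),interpolation=2); o[:,400:]=cv2.resize(tp[165:255,290:380,::-1],(400,400),interpolation=2)
cv2.imwrite("pics/s6.png",o)
```

```text
[13.4  0.6 -2.5] [ 0.4816 -0.2341  0.1344]
```

View pics/s6.png

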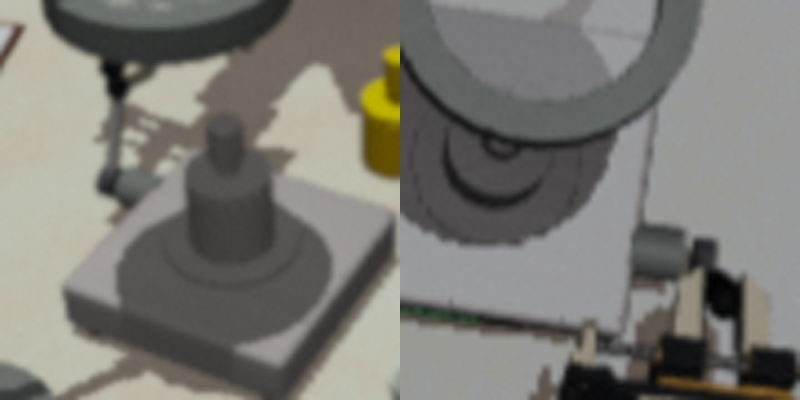

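The view shows the canister still centred and the lever leaning towards the robot, near its stop. I'm pulling on until the force jumps.

Request:
arm_command(moves=[[[-0.0005,0,-0.0004],[0,0,0],0.015],[[-0.001,0,-0.0008],[0,0,0],0.015],[[-0.0015,0,-0.0012],[0,0,0],0.015],[[-0.002,0,-0.0016],[0,0,0],0.015],[[-0.0025,0,-0.002],[0,0,0],0.015]], squeeze=40)

```text
time: 25.6
tool_pos: [0.4789, -0.2337, 0.1334]
tool_rot: [3.138, -1.052, -0.136]
contact_force: [13.7, -0.2, -2.3]
opening: 0.0213
grip_force: 40.0
```

Request:
arm_command(moves=[[[-0.0005,0,-0.0004],[0,0,0],0.015],[[-0.001,0,-0.0008],[0,0,0],0.015],[[-0.0015,0,-0.0012],[0,0,0],0.015],[[-0.002,0,-0.0016],[0,0,0],0.015],[[-0.002,0,-0.0016],[0,0,0],0.015]])

```text
time: 26.1
tool_pos: [0.4766, -0.2333, 0.1325]
tool_rot: [3.138, -1.052, -0.136]
contact_force: [14.2, -0.0, -1.9]
opening: 0.0209
grip_force: 40.0
```

Request:
arm_command(moves=[[[-0.0005,0,-0.0004],[0,0,0],0.015],[[-0.001,0,-0.0008],[0,0,0],0.015],[[-0.0015,0,-0.0012],[0,0,0],0.015],[[-0.002,0,-0.0016],[0,0,0],0.015],[[-0.0025,0,-0.002],[0,0,0],0.015]])

```text
time: 26.6
tool_pos: [0.4751, -0.2331, 0.1321]
tool_rot: [3.135, -1.055, -0.131]
contact_force: [36.2, 0.1, -9.5]
opening: 0.0212
grip_force: 39.9
```

Request:
arm_command(moves=[[[-0.0005,0,-0.0004],[0,0,0],0.015],[[-0.001,0,-0.0008],[0,0,0],0.015],[[-0.0015,0,-0.0012],[0,0,0],0.015],[[-0.002,0,-0.0016],[0,0,0],0.015],[[-0.0025,0,-0.002],[0,0,0],0.015]])

```text
time: 27.1
tool_pos: [0.4735, -0.2329, 0.1316]
tool_rot: [3.132, -1.058, -0.126]
contact_force: [49.7, -0.6, -11.2]
opening: 0.0208
grip_force: 39.9
```

Run:
```python
from kin import *
s=robot.observe(); print(s["contact_force"].round(1),s["tool_pos"].round(4))
im=robot.read_camera("scene"); tp=robot.read_camera("top")
o=np.zeros((400,800,3),np.uint8); o[:,:400]=cv2.resize(im[155:215,180:240,::-1],(400,400),interpolation=2); o[:,400:]=cv2.resize(tp[195:255,320:380,::-1],(400,400),interpolation=2)
cv2.imwrite("pics/s7.png",o)
```

```text
[ 49.7  -0.6 -11.2] [ 0.4735 -0.2329  0.1316]
```

View pics/s7.png

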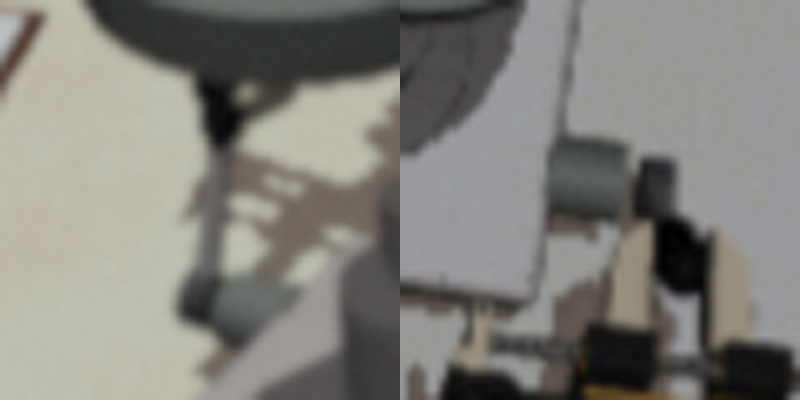

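The force jumped to 36–50 N, so the lever is at its stop. I'm easing it back along the same arc.

Request:
arm_command(moves=[[[0.0015,0,0.0012],[0,0,0],0.015],[[0.003,0,0.0024],[0,0,0],0.015],[[0.0045,0,0.0036],[0,0,0],0.015],[[0.006,0,0.0048],[0,0,0],0.015],[[0.0075,0,0.006],[0,0,0],0.015]])

```text
time: 27.7
tool_pos: [0.4788, -0.2336, 0.1332]
tool_rot: [3.14, -1.049, -0.139]
contact_force: [2.6, 0.5, 4.1]
opening: 0.021
grip_force: 40.0
```

Request:
arm_command(moves=[[[0.001,0,0.0008],[0,0,0],0.015],[[0.002,0,0.0016],[0,0,0],0.015],[[0.0035,0,0.0029],[0,0,0],0.015],[[0.0049,0,0.0041],[0,0,0],0.015],[[0.0064,0,0.0055],[0,0,0],0.015]])

```text
time: 28.2
tool_pos: [0.4858, -0.2349, 0.1351]
tool_rot: [-3.141, -1.047, -0.143]
contact_force: [3.4, 3.2, 4.1]
opening: 0.0209
grip_force: 40.0
```

Run:
```python
import numpy as np
f=lambda th:(lambda d,z:np.array([.5*d+.866*z,.866*d-.5*z]))(.11*(np.sin(.35-th)-np.sin(.35)),.11*(np.cos(.35-th)-np.cos(.35)))
o=[np.array([-.0136,-.0136])*0+f(.7)+[.0044,.0039]]  # now
th0=min(np.arange(.5,.7,.001),key=lambda t:np.linalg.norm(f(t)-o[0])); print(th0,f(th0)-o[0])
ths=np.linspace(th0,0,36); g=np.array([f(t) for t in ths]); g[0]=o[0]
for i in range(0,35,5): print([(g[i+k]-g[i]).round(4).tolist() for k in range(1,6)])
```

```text
0.6470000000000001 [-3.17750884e-05 -4.01994261e-05]
[[0.0014, 0.0014], [0.0029, 0.0028], [0.0043, 0.0042], [0.0057, 0.0057], [0.0071, 0.0072]]
[[0.0013, 0.0015], [0.0026, 0.0031], [0.0039, 0.0047], [0.0052, 0.0063], [0.0064, 0.0079]]
[[0.0012, 0.0016], [0.0024, 0.0033], [0.0035, 0.005], [0.0046, 0.0067], [0.0057, 0.0084]]
[[0.001, 0.0018], [0.002, 0.0035], [0.003, 0.0053], [0.0039, 0.0071], [0.0048, 0.0089]]
[[0.0009, 0.0018], [0.0017, 0.0037], [0.0025, 0.0056], [0.0033, 0.0074], [0.004, 0.0093]]
[[0.0007, 0.0019], [0.0014, 0.0038], [0.002, 0.0058], [0.0026, 0.0077], [0.0031, 0.0097]]
[[0.0005, 0.002], [0.001, 0.0039], [0.0014, 0.0059], [0.0018, 0.0079], [0.0022, 0.0099]]
```

Request:
arm_command(moves=[[[0.0014,0,0.0014],[0,0,0],0.015],[[0.0029,0,0.0028],[0,0,0],0.015],[[0.0043,0,0.0042],[0,0,0],0.015],[[0.0057,0,0.0057],[0,0,0],0.015],[[0.0071,0,0.0072],[0,0,0],0.015]])

```text
time: 28.7
tool_pos: [0.4953, -0.2364, 0.137]
tool_rot: [-3.14, -1.045, -0.145]
contact_force: [3.5, 3.4, -0.3]
opening: 0.021
grip_force: 40.0
```

Request:
arm_command(moves=[[[0.0013,0,0.0015],[0,0,0],0.015],[[0.0026,0,0.0031],[0,0,0],0.015],[[0.0039,0,0.0047],[0,0,0],0.015],[[0.0052,0,0.0063],[0,0,0],0.015],[[0.0064,0,0.0079],[0,0,0],0.015]])

```text
time: 29.2
tool_pos: [0.5052, -0.238, 0.1385]
tool_rot: [-3.14, -1.045, -0.145]
contact_force: [3.6, 3.7, -5.2]
opening: 0.0206
grip_force: 40.0
```

Request:
arm_command(moves=[[[0.0012,0,0.0016],[0,0,0],0.015],[[0.0024,0,0.0033],[0,0,0],0.015],[[0.0035,0,0.005],[0,0,0],0.015],[[0.0046,0,0.0067],[0,0,0],0.015],[[0.0057,0,0.0084],[0,0,0],0.015]])

```text
time: 29.7
tool_pos: [0.5152, -0.2396, 0.1394]
tool_rot: [-3.141, -1.046, -0.145]
contact_force: [1.1, 2.3, -8.3]
opening: 0.0211
grip_force: 40.0
```

Request:
arm_command(moves=[[[0.001,0,0.0018],[0,0,0],0.015],[[0.002,0,0.0035],[0,0,0],0.015],[[0.003,0,0.0053],[0,0,0],0.015],[[0.0039,0,0.0071],[0,0,0],0.015],[[0.0048,0,0.0089],[0,0,0],0.015]])

```text
time: 30.2
tool_pos: [0.5255, -0.2412, 0.1395]
tool_rot: [-3.141, -1.047, -0.144]
contact_force: [0.4, 1.6, -9.7]
opening: 0.0206
grip_force: 40.0
```

Request:
arm_command(moves=[[[0.0009,0,0.0018],[0,0,0],0.015],[[0.0017,0,0.0037],[0,0,0],0.015],[[0.0025,0,0.0056],[0,0,0],0.015],[[0.0033,0,0.0074],[0,0,0],0.015],[[0.004,0,0.0093],[0,0,0],0.015]])

```text
time: 30.7
tool_pos: [0.5356, -0.2429, 0.1387]
tool_rot: [3.141, -1.047, -0.144]
contact_force: [-2.0, 0.8, -8.1]
opening: 0.0209
grip_force: 40.0
```

Request:
arm_command(moves=[[[0.0007,0,0.0019],[0,0,0],0.015],[[0.0014,0,0.0038],[0,0,0],0.015],[[0.002,0,0.0058],[0,0,0],0.015],[[0.0026,0,0.0077],[0,0,0],0.015],[[0.0031,0,0.0097],[0,0,0],0.015]])

```text
time: 31.2
tool_pos: [0.5455, -0.2445, 0.1367]
tool_rot: [3.141, -1.048, -0.144]
contact_force: [-3.4, 0.2, -5.6]
opening: 0.0212
grip_force: 40.0
```

Request:
arm_command(moves=[[[0.0003,0,0.0012],[0,0,0],0.015],[[0.0006,0,0.0024],[0,0,0],0.015],[[0.0009,0,0.0036],[0,0,0],0.015],[[0.0012,0,0.0048],[0,0,0],0.015],[[0.0014,0,0.0059],[0,0,0],0.015]])

```text
time: 31.7
tool_pos: [0.5493, -0.245, 0.1356]
tool_rot: [-3.14, -1.048, -0.149]
contact_force: [-39.3, 3.0, 16.9]
opening: 0.0211
grip_force: 40.0
```

Request:
arm_command(moves=[[[0.0002,0,0.0008],[0,0,0],0.015],[[0.0004,0,0.0016],[0,0,0],0.015],[[0.0005,0,0.0024],[0,0,0],0.015],[[0.0007,0,0.0032],[0,0,0],0.015],[[0.0008,0,0.004],[0,0,0],0.015]])

```text
time: 32.2
tool_pos: [0.5521, -0.2454, 0.1347]
tool_rot: [-3.139, -1.048, -0.151]
contact_force: [-49.9, 3.9, 23.0]
opening: 0.0211
grip_force: 40.0
```

At the rest stop. I'm relieving the press before opening.

Request:
arm_command(moves=[[[-0.0001,0,-0.0006],[0,0,0],0.015],[[-0.0002,0,-0.0012],[0,0,0],0.015],[[-0.0003,0,-0.0018],[0,0,0],0.015],[[-0.0003,0,-0.0018],[0,0,0],0.015],[[-0.0003,0,-0.0018],[0,0,0],0.015]])

```text
time: 32.7
tool_pos: [0.5513, -0.2453, 0.135]
tool_rot: [-3.14, -1.048, -0.149]
contact_force: [-33.8, 2.0, 13.7]
opening: 0.0209
grip_force: 40.0
```

Request:
arm_command(moves=[[[-0.0002,0,-0.0008],[0,0,0],0.015],[[-0.0004,0,-0.0016],[0,0,0],0.015],[[-0.0005,0,-0.0024],[0,0,0],0.015],[[-0.0005,0,-0.0024],[0,0,0],0.015],[[-0.0005,0,-0.0024],[0,0,0],0.015]])

```text
time: 33.2
tool_pos: [0.5503, -0.2452, 0.1355]
tool_rot: [-3.141, -1.048, -0.146]
contact_force: [-15.8, 0.2, 1.7]
opening: 0.0211
grip_force: 40.0
```

Request:
arm_command(moves=[[[0,0,0],[0,0,0],0.015],[[0,0,0],[0,0,0],0.015],[[0,0,0],[0,0,0],0.015],[[0,0,0],[0,0,0],0.015],[[0,0,0],[0,0,0],0.015]], squeeze=5)

```text
time: 33.7
tool_pos: [0.551, -0.2452, 0.1355]
tool_rot: [3.141, -1.049, -0.144]
contact_force: [-7.5, -0.8, -2.8]
opening: 0.022
grip_force: 5.0
```

Now open, and back out along the tool axis.

Request:
arm_command(moves=[[[0,0,0],[0,0,0],0.024],[[0,0,0],[0,0,0],0.028],[[0,0,0],[0,0,0],0.035],[[0,0,0],[0,0,0],0.045],[[0,0,0],[0,0,0],0.055]])

```text
time: 34.2
tool_pos: [0.5511, -0.2449, 0.1351]
tool_rot: [3.141, -1.048, -0.143]
contact_force: [0.3, -0.1, -0.1]
opening: 0.0465
grip_force: 0.0
```

Request:
arm_command(moves=[[[0,0,0],[0,0,0],0.055],[[0,0,-0.01],[0,0,0],0.055],[[0,0,-0.025],[0,0,0],0.055],[[0,0,-0.045],[0,0,0],0.055],[[0,0,-0.07],[0,0,0],0.055]])

```text
time: 34.7
tool_pos: [0.49, -0.2356, 0.17]
tool_rot: [-3.141, -1.047, -0.144]
contact_force: [-0.2, -0.3, 0.6]
opening: 0.0551
grip_force: 0.0
```

Request:
arm_command(moves=[[[0,0,-0.02],[0,0,0],0.055],[[0,0,-0.04],[0,0,0],0.055],[[0,0,-0.055],[0,0,0],0.055],[[0,0,-0.06],[0,0,0],0.055],[[0,0,-0.06],[0,0,0],0.055]])

```text
time: 35.2
tool_pos: [0.439, -0.2291, 0.2003]
tool_rot: [3.139, -1.048, -0.143]
contact_force: [-0.0, -0.0, -0.3]
opening: 0.0553
grip_force: 0.0
```

Run:
```python
from kin import *
s=robot.observe(); print(s["contact_force"].round(1),s["tool_pos"].round(3),s["time"])
im=robot.read_camera("scene"); tp=robot.read_camera("top")
o=np.zeros((600,800,3),np.uint8); o[:300,:]=cv2.resize(im[140:290,160:560,::-1],(800,300),interpolation=2); o[300:,:]=cv2.resize(tp[130:295,100:540,::-1],(800,300),interpolation=2)
cv2.imwrite("pics/s8.png",o)
```

```text
[-0.  -0.  -0.3] [ 0.439 -0.229  0.2  ] 35.2
```

View pics/s8.png

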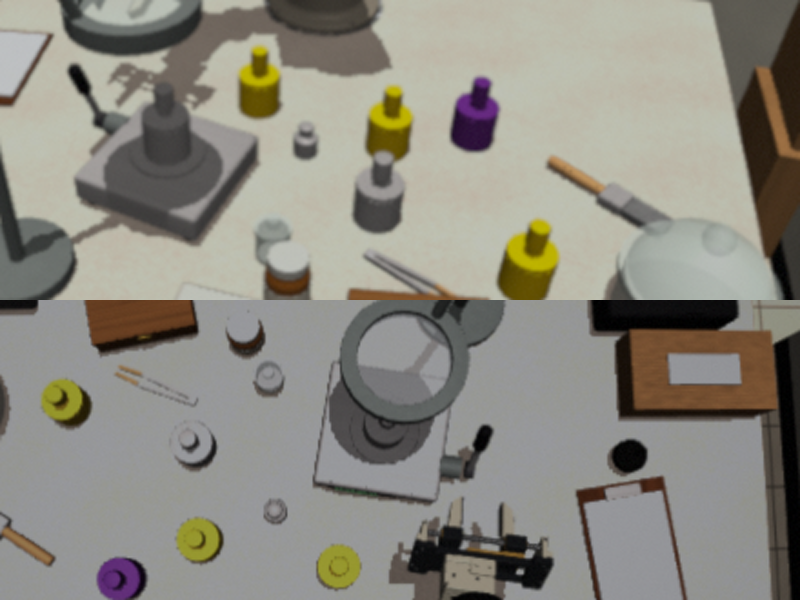

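The final views show the full canister upright on the pan (scene crop 165,130) and the lever back at rest (80,85). The empty canister is standing in its place (378,190), the bystanders are undisturbed and the gripper is clear.

```bash
python3 -c "
from cell import robot
print(robot.hand_in())"
```

```text
the job is handed in; nothing more can be done
None
```

The job is handed in at about 35 s: the full canister (about 0.7 kg) stands centred on the pan, the empty one is back in its place, and the lever was pulled to its stop, eased back to rest and released. The hand pressed the lever against its rest stop with about 50 N before I backed off.

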